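# Set the tool caddy in order for the next class

### The arm

A 6-joint arm with a two-finger parallel gripper is mounted at the origin on a cart in front of the work surface, level with it; the furniture and walls round the work are solid. World frame = base frame: x ahead of the robot, y to its left, z up, the work surface at z = 0. Lengths are in m, angles in rad, forces in N, time in s.
With the tool pointing down it reaches from about 0.4 to 0.825 m from the base axis. Payload 7 kg.
Tool frame: the origin (TCP) lies at the centre of the arm's flange, where the gripper is bolted on; the fingertips stand 178 mm ahead of it and the grasp point (between the pads) lies arm.tcp_to_grasp ahead of it (arm.tcp_to_grasp is the distance from the TCP to the grasp point, in m); z points along the fingers, y is the direction in which the jaws open and shut (so a half turn about z gives the same grasp; the last joint's range is limited). The gripper opens to 88 mm and grips with 3 to 60 N. Pads are 19 mm wide; open, the fingers measure 130 mm over their backs; the gripper's body (78 mm by 193 mm) begins 47 mm behind the grasp point.
Start: joints at [1.569, 0.359, 0.012, 0, -1.224, -0.288], TCP at [0.193, 0.647, 0.405] pointing down, gripper open.
Joint ranges: [-3.07, 3.07], [-1.43, 2.12], [-1.02, 1.25], [-3.03, 1.67], [-3.05, -0], [-3.03, 3.03]. Speed limits (rad/s): [2.39, 2.39, 3.01, 3.14, 3.14, 3.14].

### API

Orientations are given as [roll, pitch, yaw] about the fixed x, y, z axes, in that order (R = Rz(yaw) Ry(pitch) Rx(roll)).
In Python, from station import arm gives the robot as it stands.
- The arm moves only by the tool move_arm, never from a script. Its argument "deltas" is a list of rows, each a list of 6 numbers: the shift along the world's x, y, z in mm, then the turn, a rotation vector about the world's x, y, z in degrees. In form: [[tx, ty, tz, ax, ay, az], ...]. A call has exactly 5 rows; each row shifts and turns the commanded pose from where the row before left it; what a row does not reach is not made up. A row lasts 1/12 s, in which the tool goes at most 41.7 mm and 7.16 degrees, less where a joint would pass 70% of its speed; a pose out of reach is approached as far as the arm can. A call with a gripper value outside its range is refused whole. "claw" is the closure in counts, from 0 (fully open) to 255 (shut), set as the call begins (left out, the last holds). The fingers move at their own pace and stop on an object; "squeeze" is the grip in N (left out, the last holds). Time passes only in rows, so rows that do not move let the fingers close, or fill a call up. It gives the time, the measured TCP pose, the force and the opening at its end, in the units of the state.
- arm.get_state(): the state, without advancing time (a new reading comes with each control period).
- arm.grab_frame(name): name is "side" or "top" or "wrist"; returns the picture (480x640x3 uint8, red, green, blue); there is no depth.
- arm.calibration(name): a dict with "intrinsics" (3x3 intrinsics, pixels), "k1" (the pictures are not rectified: a ray, as slopes to the right and down, at radius r is drawn at 1 + k1 r^2 times it, then the intrinsics apply), "T" (4x4, takes a point from camera to world coordinates); the wrist camera has in their place "mount" (4x4, takes a point from camera to tool coordinates, whose origin is the TCP and whose axes are the flange's). Camera axes: x right, y up, looking along -z (the intrinsics and any distortion apply to the point x, -y, -z); pixel columns grow to the right and rows downward; lengths in m; the calibration is good to about 2 mm. A picture is of the moment at which its call begins: read the wrist's pose just before it. calibration takes no time and is no camera call.
- arm.job_done(): hands the job in, once; it reports no verdict.
Trained networks look in the newest picture that a camera, given by its name, has taken for a name from the list of things; names that differ only in an ending like _2 or _b are one class to them, and where a whole thing is asked for, a point or a joint stands for the part that bears it (a point fixed in the world has none). Each returns a list of dicts, best first, with "score" (0 to 1); they miss things now and then, are a little off and sometimes report something else, mostly with a low value. They report only what shows in the picture. A call takes as long as a camera call. They do not tell look-alikes from the thing itself.
- arm.spot_in(thing, camera): "xy" ([column, row] in pixels, amid what is visible of it).
- arm.masks_of(thing, camera): "pixels" (480x640 bool, what is visible of it) and "xy" ([column, row] in pixels, amid what is visible of it).
- arm.spot_point(thing, camera): "xy" ([column, row] in pixels: a listed point, or the origin of a listed thing).
The state is a dict: "t": time; "q": joint angles; "qd": joint speeds; "joint_efforts": joint torques, N m; "eef_pos": TCP position; "ee_rot": TCP orientation; "force": force on the tool from outside, world axes, zero at the start; "moment": the same for the moment, N m; "width": finger opening in m.
Only numpy, scipy, OpenCV 4.12 (cv2) and the standard library are available. Lean on these libraries where they do the work, as an engineer would, in place of code of your own. Each camera call takes 0.05 s, during which the arm holds its last target. There are 200 camera calls.

### The job

The pale insert of the tool caddy was put in the wrong way round: first lift it clear by its handle, turn it half a turn and set it fully home again, so that its open bay is at the tall backboard and its pegged rack at the low front end. Then carry the terracotta bowl over and tip it to empty the wooden stamps into the bay, and stand the bowl upright on the worktop again. After that lay every loop and needle tool there is on the rack, across both rails between the pegs, with its handle sticking out over the front end, and leave the blue scraper and the slip jar where they are.

Things in the scene. Friction and masses are not known exactly. Their poses are not given: they have to be found in the camera images.
- caddy: Shallow brown wooden tray, fixed to the worktop. Clear inside 276 mm (x) by 126 mm (y), floor 6 mm thick, sides and front end 28 mm high and 7 mm thick; the end at its +x is a backboard 75 mm high and 10 mm thick. Origin: under the middle of the clear inside. x runs along it from the low front end to the backboard, z is up.
- caddy_seat (a point): Middle of the caddy's floor inside, where the underside of the insert rests (6 mm above the worktop); axes as the caddy.
- insert: The lift-out insert, pale wood, 272 x 122 mm, 0.45 kg, a snug fit in the caddy (2 mm of play all round). Origin: middle of its underside. Its +x half is an open bay, its -x half the tool rack; z is up. A cross wall at x = 0 (12 mm thick, 50 mm high) carries the handle. At the start it sits in the caddy the wrong way round (its x axis opposite to the caddy's).
- insert_handle (a point): Middle of the insert's handle bar: 12 mm thick (along the insert's x), 80 mm long (along y), from 70 to 88 mm above the insert's underside, this point at 79 mm; a hand hole 52 x 20 mm is under the bar. Axes as the insert.
- bay (a point): Middle of the floor of the insert's open bay, 68 mm from the insert's middle along its +x, 6 mm above its underside; the bay is 125 mm (x) by 112 mm (y) inside, its walls rise 44 mm above this floor. Axes as the insert.
- rack (a point): Middle of the rack, level with the tops of its two cross rails: 77 mm from the insert's middle along -x, 32 mm above its underside; axes as the insert. Rails (10 mm thick) at x = +53 and -53 mm from here, open 26 mm deep between. Pegs (7 mm thick, 14 mm high) at y = -57, -19, 19, 57 mm leave 3 gaps per rail, centred at y = -38, 0, 38. Cross wall face at x = +71, insert's front end at -59.
- bowl_center (a point): The terracotta bowl, round, 121 mm across the rim, 48 mm high, 0.22 kg; this point is on its axis half-way up (24 mm above its foot). z is its axis, pointing out of its mouth. The wall is about 5 mm thick, its rim's middle 57 mm from the axis, and leans outward about 28 degrees from the axis; inside, the floor is 9 mm above the foot and 66 mm across. The stamps stand loose in it. (A tall bag of clay stands to its left, from y = 0.42 on.)
- stamp_a_center (a point): Wooden stamp (turned seal), 62 mm long, 33 mm across the foot, 28 mm at the head, 18 mm at the neck, 30 g; the point is the middle, half-way along its axis z. It may be missing.
- stamp_b_center (a point): A second stamp, the same. It may be missing.
- light_loop_center (a point): Loop tool with a pale wooden handle, 186 mm long, 24 mm wide at the loop and narrower along the handle, lying flat; about 10 mm thick. The point is its middle, half-way along and half-way up (5 mm above what it lies on); x is across it, +y points along it to the handle end, z is up. It may be missing.
- light_loop_handle (a point): A point 10 mm from the handle end of the pale loop tool.
- dark_loop_center (a point): Loop tool with a dark brown handle, 171 mm long, 24 mm wide at the loop and narrower along the handle, lying flat; about 10 mm thick. The point is its middle, half-way along and half-way up (5 mm above what it lies on); x is across it, +y points along it to the handle end, z is up. It may be missing.
- dark_loop_handle (a point): A point 10 mm from the handle end of the dark loop tool.
- needle_center (a point): Needle tool with a black handle, 175 mm long, 11 mm wide, balancing 20 mm from its middle towards the handle, lying flat; about 10 mm thick. The point is its middle, half-way along and half-way up (5 mm above what it lies on); x is across it, +y points along it to the handle end, z is up. It may be missing.
- needle_handle (a point): A point 10 mm from the handle end of the needle tool.
- bowl: The same bowl; origin at the centre of its foot.
- light_loop: The pale loop tool; origin under its middle.
- dark_loop: The dark loop tool; origin under its middle.
- needle: The needle tool; origin under its middle.
- scraper: Blue plastic clay scraper, 14 x 100 x 8 mm, lying flat; a bystander.
- slip_pot_center (a point): Lidded clear jar with a red lid, 65 mm across, 99 mm high, the point half-way up; a bystander.
There are look-alikes about, which are no part of the job. What is shaped like the part that bears stamp_a_center but green or red is not meant.

How it is judged:
On the way, in this order (a step that is already met when the one before it is completed fails the run):
1. the insert is lifted clear of the caddy (z of insert in the frame of caddy_seat above 0.03 m), for 0.1 s.
2. the insert is fully home in the caddy, half a turn round, bay at the backboard (x of insert in the frame of caddy_seat between -0.005 and 0.005 m and y of insert in the frame of caddy_seat between -0.005 and 0.005 m and z of insert in the frame of caddy_seat below 0.003 m and angle between insert's own z axis and vertical below 0.03 rad and x of bay in the frame of caddy_seat above 0.05 m), for 0.3 s.
3. the bowl is tipped over the insert (angle between bowl_center's own z axis and vertical above 1.2 rad and horizontal distance between bowl_center and bay below 0.14 m and height (world z) of bowl_center above 0.06 m), for 0.1 s.
4. the stamps are in the bay and the bowl stands upright on the worktop (x of stamp_a_center in the frame of bay between -0.063 and 0.064 m and y of stamp_a_center in the frame of bay between -0.06 and 0.06 m and z of each of stamp_a_center, stamp_b_center in the frame of bay below 0.055 m and x of stamp_b_center in the frame of bay between -0.063 and 0.064 m and y of stamp_b_center in the frame of bay between -0.06 and 0.06 m and angle between bowl_center's own z axis and vertical below 0.08 rad and height (world z) of bowl_center below 0.03 m and linear speed of bowl below 0.03 m/s), for 0.3 s.
At the end, for the whole second after the job is handed in: Insert home (within 5 mm, under 3 mm proud, level), bay at the backboard; all stamps in the bay; bowl upright on the worktop; every tool present lies across both rails between the pegs (middle under 9.5 mm above the rail tops), handle out over the front; all at rest (all of step 2 and all of step 4 and x of light_loop_center in the frame of rack between -0.06 and 0.02 m and y of light_loop_center in the frame of rack between -0.06 and 0.06 m and z of light_loop_center in the frame of rack between 0 and 0.0095 m and x of each of light_loop_handle, dark_loop_handle, needle_handle in the frame of rack below -0.08 m and linear speed of each of light_loop, dark_loop, needle below 0.03 m/s and x of dark_loop_center in the frame of rack between -0.06 and 0.02 m and y of dark_loop_center in the frame of rack between -0.06 and 0.06 m and z of dark_loop_center in the frame of rack between 0 and 0.0095 m and x of needle_center in the frame of rack between -0.06 and 0.02 m and y of needle_center in the frame of rack between -0.06 and 0.06 m and z of needle_center in the frame of rack between 0 and 0.0095 m); the robot touches nothing.
It fails at once if the scraper is pushed away (more than 40 mm) (distance of scraper from where it was at the start of the episode above 0.04 m).
It fails at once if the slip jar is pushed away (more than 40 mm) (distance of slip_pot_center from where it was at the start of the episode above 0.04 m).
Of stamp_a, stamp_b only 1 to 2 are there at a start; the rules pass over those that are not, and their reading is None.
Of light_loop, dark_loop, needle only 2 to 3 are there at a start; the rules pass over those that are not, and their reading is None.
At some moment in a run one of dark_loop, bowl may be knocked a few centimetres aside while the robot is not near it.
It also fails if it takes over 208 s, if anything falls off the work surface, if the arm or the gripper's body presses on something with over 40 N, if the wrist force passes 120 N, or if a joint passes its speed limit or range.

## Working session

There is one attempt and no reset: what is moved stays moved. The work goes in short steps, Python scripts to look and compute and a tool call to move; the robot and the scene stay as the last step left them, time stands still between calls to the robot, and variables do not carry over. Pictures are saved under pics/ and viewed, about 12 in all and at most 16, crops included, and the job is handed in when it is done.

Besides the shell and the picture viewer there is one more tool, called after "Call:" as a command line: name --pt "numbers of a row" for each row, then --argument value for the rest. move_arm: Moves the arm, as the interface text tells. Its arguments: {"type":"object","properties":{"deltas":{"type":"array","items":{"type":"array","items":{"type":"number"}}},"claw":{"type":"number"},"squeeze":{"type":"number"}},"required":["deltas"]}

```bash
ls; mkdir -p pics; cat > h.py <<'E'
from station import arm
import numpy as np, cv2
from scipy.spatial.transform import Rotation as R
def grab(n):
    s=arm.get_state(); im=arm.grab_frame(n); return s,im
def save(n,f):
    s,im=grab(n); cv2.imwrite('pics/'+f,im[:,:,::-1]); return s,im
def camT(n,s=None):
    c=arm.calibration(n)
    if 'T' in c: return c,np.array(c['T'])
    s=s or arm.get_state()
    T=np.eye(4);T[:3,:3]=R.from_euler('xyz',s['ee_rot']).as_matrix();T[:3,3]=s['eef_pos']
    return c,T@np.array(c['mount'])
def ray(n,uv,s=None):
    c,T=camT(n,s);K=np.array(c['intrinsics'])
    p=cv2.undistortPoints(np.array([[uv]],float),K,np.array([c['k1'],0,0,0.]))[0,0]
    d=T[:3,:3]@np.array([p[0],-p[1],-1]);return T[:3,3],d
def atz(n,uv,z,s=None):
    o,d=ray(n,uv,s);return o+d*(z-o[2])/d[2]
def proj(n,P,s=None):
    c,T=camT(n,s);K=np.array(c['intrinsics'])
    q=np.linalg.inv(T)@np.append(P,1);x,y=q[0]/-q[2],-q[1]/-q[2];f=1+c['k1']*(x*x+y*y)
    return K[0,0]*x*f+K[0,2],K[1,1]*y*f+K[1,2]
E
python3 - <<'E'
from h import *
s=arm.get_state();print(s, arm.tcp_to_grasp)
for n in('side','top','wrist'):
    save(n,n+'0.png');c,T=camT(n);print(n,c['k1'],np.array(c['intrinsics'])[0],T.round(3).tolist())
things={'insert_handle':.085,'bay':.012,'rack':.038,'caddy_seat':.006,'bowl_center':.024,'stamp_a_center':.04,'light_loop_center':.005,'light_loop_handle':.005,'dark_loop_center':.005,'dark_loop_handle':.005,'needle_center':.005,'needle_handle':.005,'scraper':.004,'slip_pot_center':.05}
for t,z in things.items():
    for d in arm.spot_point(t,'top')[:3]:
        print(t,round(d['score'],2),np.round(d['xy']),atz('top',d['xy'],z).round(3)[:2])
E
```

```text
pics
{'t': 0.0, 'q': array([ 1.56910953e+00,  3.59407874e-01,  1.10787910e-02, -3.64554096e-04,
       -1.22411849e+00, -2.88117731e-01]), 'qd': array([ 0.00012842, -0.00158675, -0.00015743,  0.0007477 ,  0.00084618,
        0.00119387]), 'joint_efforts': array([ 1.72301275e-04, -5.82718384e+01,  2.93053293e+01,  6.99734464e+00,
        6.72531605e-03, -1.66050236e-04]), 'eef_pos': array([0.19282251, 0.64667461, 0.40371495]), 'ee_rot': array([ 3.13991208e+00, -1.40667869e-04, -2.89928555e-01]), 'force': array([-0.03329996,  0.54012677,  0.49632275]), 'moment': array([ 0.00439996, -0.01958873,  0.04085061]), 'width': 0.08781957446573346} 0.1593
side 0.005538382986429243 [552.91012256   0.         320.11053922] [[-0.994, 0.055, -0.097, 0.418], [-0.112, -0.451, 0.886, 1.113], [0.005, 0.891, 0.454, 0.64], [0.0, 0.0, 0.0, 1.0]]
top -0.0271078215642241 [469.27494739   0.         320.20359906] [[0.003, 0.997, -0.073, 0.444], [-1.0, 0.001, -0.027, -0.013], [-0.027, 0.073, 0.997, 1.259], [0.0, 0.0, 0.0, 1.0]]
wrist -0.012113308666997724 [397.66139435   0.         316.58561321] [[-0.285, 0.923, 0.258, 0.262], [-0.958, -0.275, -0.076, 0.626], [0.001, -0.269, 0.963, 0.384], [0.0, 0.0, 0.0, 1.0]]
insert_handle 0.97 [344. 234.] [ 0.566 -0.043]
bay 0.75 [339. 261.] [ 0.499 -0.03 ]
rack 0.91 [346. 205.] [ 0.646 -0.049]
caddy_seat 0.42 [342. 304.] [ 0.386 -0.037]
bowl_center 0.73 [248. 272.] [0.47 0.21]
stamp_a_center 0.72 [241. 269.] [0.478 0.226]
stamp_a_center 0.7 [204. 296.] [0.408 0.323]
dark_loop_center 0.64 [413. 296.] [ 0.409 -0.227]
dark_loop_handle 0.64 [387. 291.] [ 0.42  -0.158]
needle_center 0.56 [288. 275.] [0.462 0.108]
needle_handle 0.5 [292. 304.] [0.386 0.095]
scraper 0.48 [342. 302.] [ 0.392 -0.039]
slip_pot_center 0.67 [425. 184.] [ 0.699 -0.252]
slip_pot_center 0.44 [387. 289.] [ 0.426 -0.151]
```

View pics/top0.png

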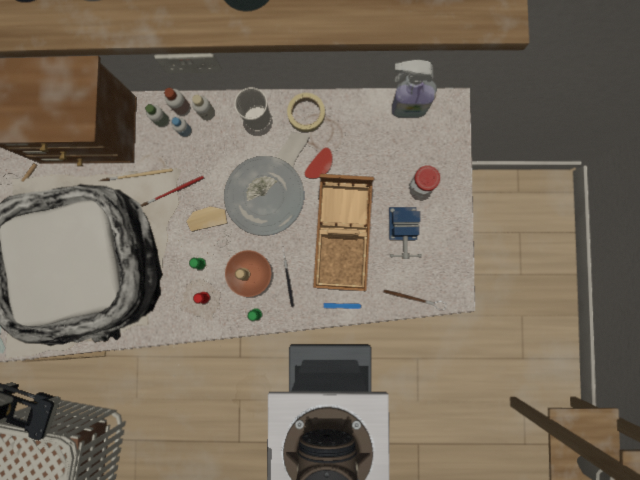

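View pics/side0.png

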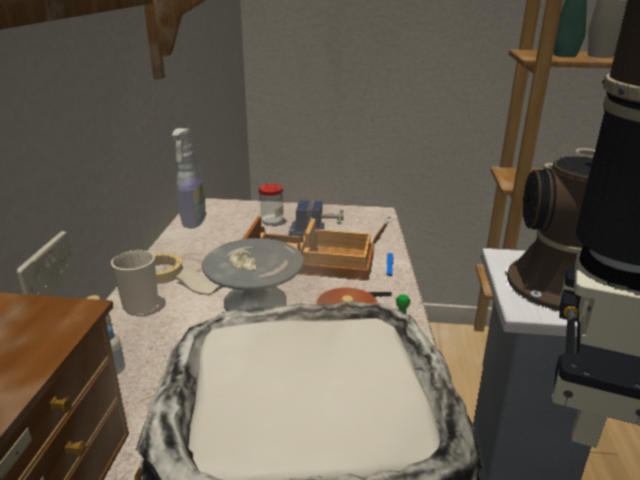

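The top view shows the caddy at about (343,235) with its backboard towards +x. The insert's brown bay is at the front. The bowl is at (248,273) with a pale stamp in it, the needle tool at (289,283) and the dark loop at (409,297). The scraper is at (342,306) and the jar at (427,180). A possible light loop lies at (137,175). The side view shows the clay bag hiding most of the left area.

Call:
move_arm --pt "4 -41 0 0 0 0" --pt "4 -41 0 0 0 0" --pt "4 -41 0 0 0 0" --pt "4 -41 0 0 0 0" --pt "4 -41 0 0 0 0"

```text
t: 1.27
eef_pos: [0.213, 0.4399, 0.4044]
ee_rot: [3.142, -0.0, -0.29]
force: [0.3, 0.1, 0.5]
width: 0.0875
```

Call:
move_arm --pt "4 -41 0 0 0 0" --pt "12 -35 0 0 0 1" --pt "27 -30 0 0 0 1" --pt "27 -30 0 0 0 1" --pt "27 -30 0 0 0 1"

```text
t: 1.68
eef_pos: [0.3102, 0.274, 0.4055]
ee_rot: [-3.139, -0.0, -0.217]
force: [1.3, 0.4, -0.1]
width: 0.0878
```

Call:
move_arm --pt "27 -30 0 0 0 1" --pt "27 -30 0 0 0 1" --pt "27 -30 0 0 0 1" --pt "27 -30 0 0 0 1" --pt "27 -30 0 0 0 1"

```text
t: 2.1
eef_pos: [0.4458, 0.1239, 0.4053]
ee_rot: [-3.14, -0.001, -0.132]
force: [1.4, 1.9, 0.6]
width: 0.0878
```

Call:
move_arm --pt "27 -30 0 0 0 1" --pt "27 -30 0 0 0 1" --pt "27 -30 0 0 0 1" --pt "27 -20 0 0 0 0" --pt "0 0 0 0 0 0"

```text
t: 2.52
eef_pos: [0.5564, 0.0126, 0.4039]
ee_rot: [3.14, -0.0, -0.084]
force: [0.8, 0.3, 0.5]
width: 0.0877
```

```bash
cat > look.py <<'E'
from h import *
import sys
s,im=save('wrist',sys.argv[1]); print('t',s['t'],s['q'].round(2),s['eef_pos'].round(4),np.degrees(s['ee_rot']).round(1),'w',round(s['width'],4),'F',s['force'].round(1))
for a in sys.argv[2:]:
    t,z=a.split(':')
    for d in arm.spot_point(t,'wrist')[:3]: print(t,round(d['score'],2),np.round(d['xy']),atz('wrist',d['xy'],float(z),s).round(4)[:2])
E
python3 look.py w1.png insert_handle:.085 bay:.012 rack:.038 caddy_seat:.006
python3 -c "
import cv2;a=cv2.imread('pics/top0.png')[80:330,60:480];cv2.imwrite('pics/topc.png',cv2.resize(a,None,fx=1.9,fy=1.9,interpolation=3))"
```

```text
t 2.5167 [ 0.38  0.17 -0.25  0.   -1.15  1.11] [0.5564 0.0126 0.4039] [179.9  -0.   -4.8] w 0.0877 F [0.8 0.3 0.5]
insert_handle 0.65 [382. 202.] [ 0.5681 -0.0395]
bay 0.79 [366. 256.] [ 0.5008 -0.0329]
rack 0.63 [376.  99.] [ 0.645  -0.0452]
rack 0.46 [368. 187.] [ 0.5727 -0.0344]
```

View pics/w1.png

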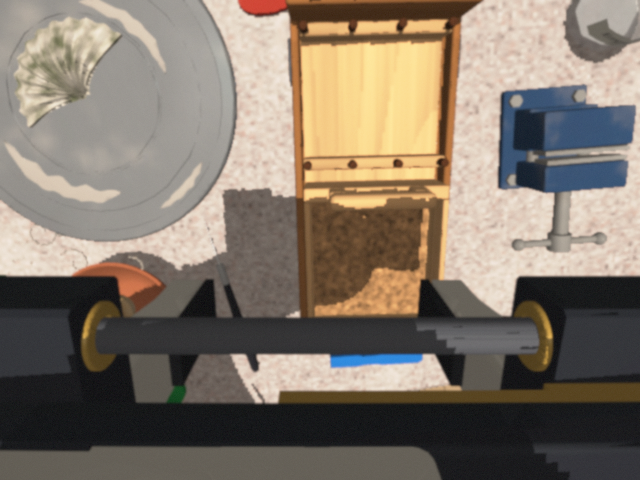

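View pics/topc.png

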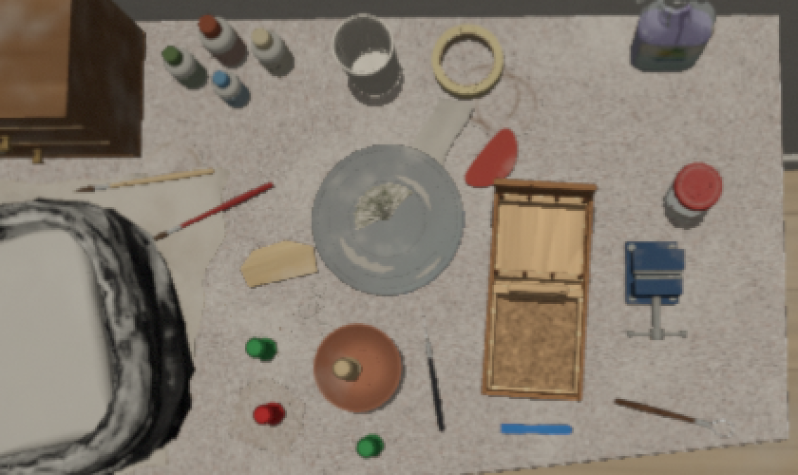

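The wrist view shows the rack (rails and pegs) at the backboard end, the handle bar at (390,197) and the bay in front. The zoomed top crop shows that the two sticks at the upper left are brushes, so the light loop is absent. Only the dark loop and the needle are there.

```bash
python3 - <<'E'
from h import *
s=arm.get_state()
for z,ps in {.028:[(295,60),(301,300),(458,60),(442,280)],.094:[(330,197),(448,190)]}.items():
    for p in ps: print(p,atz('wrist',p,z,s).round(4)[:2])
E
```

```text
(295, 60) [0.6777 0.0239]
(301, 300) [0.4616 0.0383]
(458, 60) [ 0.6672 -0.1112]
(442, 280) [ 0.4717 -0.0988]
(330, 197) [0.5724 0.0043]
(448, 190) [ 0.5708 -0.0827]
```

Call:
move_arm --pt "2 -5 0 0 0 -6" --pt "2 -5 0 0 0 -6" --pt "2 -5 0 0 0 -6" --pt "2 -5 -5 0 0 -6" --pt "2 -5 -10 0 0 -6"

```text
t: 3.18
eef_pos: [0.5626, -0.0082, 0.3914]
ee_rot: [-3.139, -0.002, -0.607]
force: [1.0, 0.3, -0.1]
width: 0.0875
```

Call:
move_arm --pt "0 -5 -10 0 0 -6" --pt "0 -5 -10 0 0 -6" --pt "0 -5 -10 0 0 -6" --pt "0 -5 -10 0 0 -6" --pt "0 -5 -10 0 0 -6"

```text
t: 3.6
eef_pos: [0.5623, -0.0332, 0.3399]
ee_rot: [-3.14, -0.0, -1.131]
force: [0.1, 1.0, -0.3]
width: 0.0878
```

Call:
move_arm --pt "0 -3 -10 0 0 -6" --pt "0 0 -10 0 0 -6" --pt "0 0 -5 0 0 -6" --pt "0 0 0 0 0 -6" --pt "0 0 0 0 0 -6"

```text
t: 4.02
eef_pos: [0.5622, -0.036, 0.3148]
ee_rot: [-3.142, 0.0, -1.654]
force: [0.6, 0.3, -0.6]
width: 0.0878
```

Call:
move_arm --pt "0 0 0 0 0 0" --pt "0 0 0 0 0 0" --pt "0 0 0 0 0 0" --pt "0 0 0 0 0 0" --pt "0 0 0 0 0 0"

```text
t: 4.43
eef_pos: [0.5628, -0.037, 0.3149]
ee_rot: [-3.141, 0.0, -1.649]
force: [-0.5, 0.9, 0.1]
width: 0.0877
```

```bash
python3 look.py w2.png insert_handle:.085 bay:.012 rack:.038
```

```text
t 4.4333 [ 0.28  0.25 -0.36 -0.   -0.96 -0.36] [ 0.5628 -0.037   0.3149] [-180.     0.   -94.5] w 0.0877 F [-0.5  0.9  0.1]
insert_handle 0.8 [304. 263.] [ 0.5697 -0.0362]
bay 0.8 [398. 227.] [ 0.5026 -0.033 ]
rack 0.9 [192. 239.] [ 0.6462 -0.0424]
rack 0.45 [308. 224.] [ 0.5676 -0.0473]
```

View pics/w2.png

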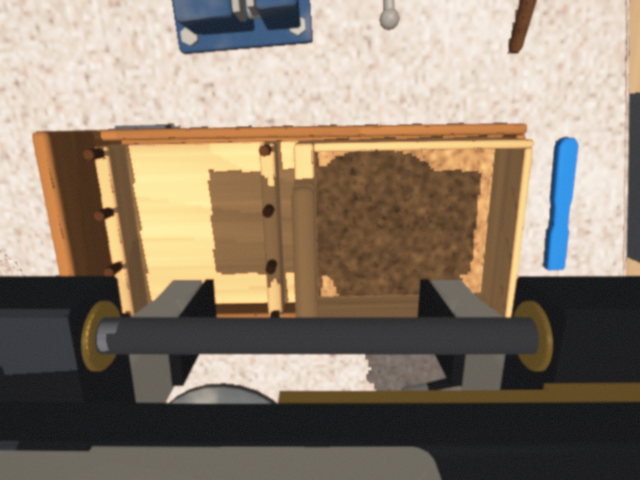

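The wrist view shows the handle bar upright at cols 294–316, rows 180–315, with the bay to its right and the rack to its left.

```bash
python3 - <<'E'
from h import *
s=arm.get_state()
for z,ps in {.034:[(115,138),(520,133)],.056:[(315,148),(525,145),(525,145),(516,270)],.094:[(294,190),(316,190),(294,290),(316,290)]}.items():
    for p in ps: print(p,atz('wrist',p,z,s).round(4)[:2])
E
```

```text
(115, 138) [ 0.6856 -0.1125]
(520, 133) [ 0.4279 -0.0951]
(315, 148) [ 0.5585 -0.0971]
(525, 145) [ 0.4354 -0.0893]
(525, 145) [ 0.4354 -0.0893]
(516, 270) [ 0.4364 -0.011 ]
(294, 190) [ 0.5705 -0.0793]
(316, 190) [ 0.5593 -0.0784]
(294, 290) [ 0.5757 -0.0247]
(316, 290) [ 0.5637 -0.0238]
```

Call:
move_arm --pt "1 0 -12 0 0 0.1" --pt "1 0 -12 0 0 0.1" --pt "1 0 -12 0 0 0.1" --pt "1 0 -12 0 0 0.1" --pt "2 0 -12 0 0 0.1"

```text
t: 5.05
eef_pos: [0.5688, -0.0373, 0.2541]
ee_rot: [3.142, 0.0, -1.642]
force: [0.1, 0.3, 0.8]
width: 0.0875
```

Call:
move_arm --pt "0 0 -5 0 0 0" --pt "0 0 -4 0 0 0" --pt "0 0 0 0 0 0" --pt "0 0 0 0 0 0" --pt "0 0 0 0 0 0"

```text
t: 5.47
eef_pos: [0.5691, -0.0371, 0.2463]
ee_rot: [-3.141, 0.0, -1.642]
force: [0.4, 0.6, 0.1]
width: 0.0872
```

Call:
move_arm --pt "0 0 0 0 0 0" --pt "0 0 0 0 0 0" --pt "0 0 0 0 0 0" --pt "0 0 0 0 0 0" --pt "0 0 0 0 0 0" --claw 255 --squeeze 20

```text
t: 5.88
eef_pos: [0.5689, -0.0372, 0.2458]
ee_rot: [-3.141, 0.0, -1.642]
force: [0.1, 0.3, 0.3]
width: 0.0598
```

Call:
move_arm --pt "0 0 0 0 0 0" --pt "0 0 0 0 0 0" --pt "0 0 0 0 0 0" --pt "0 0 0 0 0 0" --pt "0 0 0 0 0 0" --squeeze 50

```text
t: 6.3
eef_pos: [0.5689, -0.0372, 0.2456]
ee_rot: [3.141, -0.0, -1.642]
force: [-0.0, 0.6, 0.3]
width: 0.0265
```

```bash
python3 -c "
from h import *
s=arm.get_state();print(s['eef_pos'].round(4),np.degrees(s['ee_rot']).round(2),s['width'],s['force'].round(1),s['moment'].round(2))"
```

```text
[ 0.5689 -0.0372  0.2456] [179.99  -0.   -94.1 ] 0.026539834524458114 [-0.   0.6  0.3] [ 0.08 -0.06 -0.03]
```

Call:
move_arm --pt "0 0 0 0 0 0" --pt "0 0 0 0 0 0" --pt "0 0 0 0 0 0" --pt "0 0 0 0 0 0" --pt "0 0 0 0 0 0"

```text
t: 6.72
eef_pos: [0.569, -0.0371, 0.2457]
ee_rot: [-3.141, 0.0, -1.642]
force: [1.0, -0.1, -0.8]
width: 0.0116
```

Call:
move_arm --pt "0 0 0 0 0 0" --pt "0 0 0 0 0 0" --pt "0 0 0 0 0 0" --pt "0 0 0 0 0 0" --pt "0 0 0 0 0 0"

```text
t: 7.13
eef_pos: [0.569, -0.0371, 0.2457]
ee_rot: [-3.141, 0.0, -1.642]
force: [1.7, -0.2, -1.6]
width: 0.0118
```

```bash
python3 -c "
from h import *
s=arm.get_state();print(s['eef_pos'].round(4),np.degrees(s['ee_rot']).round(2),s['width'],s['force'].round(1),s['moment'].round(2))"
```

```text
[ 0.569  -0.0371  0.2457] [-179.99    0.    -94.1 ] 0.01183821810323245 [ 1.7 -0.2 -1.6] [ 0.03 -0.6   0.09]
```

Call:
move_arm --pt "0 0 4 0 0 0" --pt "0 0 8 0 0 0" --pt "0 0 12 0 0 0" --pt "0 0 18 0 0 0" --pt "0 0 20 0 0 0"

```text
t: 7.55
eef_pos: [0.5681, -0.0373, 0.3077]
ee_rot: [3.138, -0.001, -1.643]
force: [0.6, -0.6, -5.1]
width: 0.0118
```

Call:
move_arm --pt "0 0 20 0 0 0" --pt "0 0 20 0 0 0" --pt "0 0 20 0 0 0" --pt "0 0 20 0 0 0" --pt "0 0 20 0 0 0"

```text
t: 7.97
eef_pos: [0.5681, -0.0373, 0.4089]
ee_rot: [3.14, 0.0, -1.643]
force: [0.7, -0.3, -4.0]
width: 0.0114
```

Call:
move_arm --pt "0 0 12 0 0 0" --pt "0 0 6 0 0 0" --pt "0 0 0 0 0 0" --pt "0 0 0 0 0 0" --pt "0 0 0 0 0 0"

```text
t: 8.38
eef_pos: [0.5684, -0.0372, 0.4244]
ee_rot: [3.139, -0.0, -1.643]
force: [-0.7, 0.1, -5.4]
width: 0.0116
```

```bash
python3 look.py w3.png;  python3 -c "
from h import *
s=arm.get_state();print(s['q'].round(3),s['width'],s['force'].round(1),s['moment'].round(2))"
```

```text
t 8.3833 [ 0.28  0.17 -0.19 -0.   -1.2  -0.35] [ 0.5684 -0.0372  0.4244] [179.9  -0.  -94.1] w 0.0116 F [-0.7  0.1 -5.4]
[ 2.780e-01  1.750e-01 -1.940e-01 -1.000e-03 -1.205e+00 -3.500e-01] 0.011834403866600098 [ 0.2  0.3 -4.6] [ 0.08 -0.07  0.03]
```

View pics/w3.png

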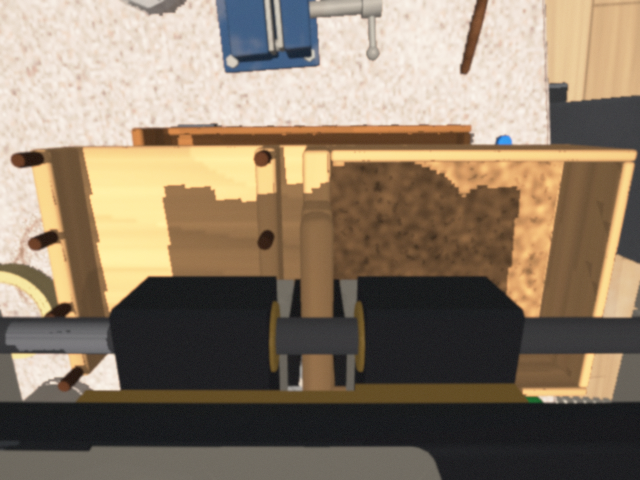

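The wrist view shows the insert lifted and level. Its far wall top runs along row 150 from col 340 to col 632, the bar lies at cols 301–333, and the caddy rim below is at row 128.

```bash
python3 - <<'E'
from h import *
s=arm.get_state();zt=s['eef_pos'][2]-.1593-.0014
a=np.radians(-3.9);ex=np.array([np.cos(a),np.sin(a)]);ey=np.array([-ex[1],ex[0]])
c=s['eef_pos'][:2]
for z,ps in {zt-.029:[(345,150),(632,150),(636,150),(588,388)],.028:[(190,127),(465,127)]}.items():
    for p in ps:
        P=atz('wrist',p,z,s)[:2]; print(p,P.round(4),'rel',(P-c)@ex.round(4),(P-c)@ey)
E
```

```text
(345, 150) [ 0.5511 -0.0992] rel -0.013133306907363456 -0.06306375785902273
(632, 150) [ 0.4303 -0.0909] rel -0.1342166957734647 -0.06294524611869934
(636, 150) [ 0.4286 -0.0908] rel -0.13593086461082574 -0.062946917483604
(588, 388) [0.4356 0.0257] rel -0.13683722383786184 0.0537428314093092
(190, 127) [ 0.6774 -0.1168] rel 0.11405212437512627 -0.07196656880743633
(465, 127) [ 0.4265 -0.0989] rel -0.13745509832682223 -0.07121816073101937
```

Call:
move_arm --pt "0 0 0 0 0 3" --pt "0 0 0 0 0 5" --pt "0 0 0 0 0 6" --pt "0 0 0 0 0 6" --pt "0 0 0 0 0 6"

```text
t: 8.85
eef_pos: [0.5687, -0.0372, 0.4245]
ee_rot: [3.139, 0.0, -1.184]
force: [-0.3, -0.0, -4.4]
width: 0.012
```

Call:
move_arm --pt "0 0 0 0 0 6" --pt "0 0 0 0 0 6" --pt "0 0 0 0 0 6" --pt "0 0 0 0 0 6" --pt "0 0 0 0 0 6"

```text
t: 9.27
eef_pos: [0.5687, -0.0372, 0.4244]
ee_rot: [3.14, 0.001, -0.66]
force: [-0.9, -0.1, -4.1]
width: 0.0116
```

Call:
move_arm --pt "0 0 0 0 0 6" --pt "0 0 0 0 0 6" --pt "0 0 0 0 0 6" --pt "0 0 0 0 0 6" --pt "0 0 0 0 0 6"

```text
t: 9.68
eef_pos: [0.5688, -0.0372, 0.4245]
ee_rot: [3.141, 0.002, -0.136]
force: [-0.0, 0.5, -2.8]
width: 0.0116
```

Call:
move_arm --pt "0 0 0 0 0 6" --pt "0 0 0 0 0 6" --pt "0 0 0 0 0 6" --pt "0 0 0 0 0 6" --pt "0 0 0 0 0 6"

```text
t: 10.1
eef_pos: [0.5688, -0.0372, 0.4244]
ee_rot: [-3.141, 0.002, 0.387]
force: [-0.7, -0.3, -4.4]
width: 0.0117
```

Call:
move_arm --pt "0 0 0 0 0 6" --pt "0 0 0 0 0 6" --pt "0 0 0 0 0 6" --pt "0 0 0 0 0 6" --pt "0 0 0 0 0 6"

```text
t: 10.52
eef_pos: [0.5687, -0.0372, 0.4244]
ee_rot: [-3.14, 0.002, 0.911]
force: [1.0, 0.8, -3.9]
width: 0.0119
```

Call:
move_arm --pt "0 0 0 0 0 6" --pt "0 0 0 0 0 6" --pt "0 0 0 0 0 6" --pt "0 0 0 0 0 6" --pt "0 0 0 0 0 6"

```text
t: 10.93
eef_pos: [0.5687, -0.0372, 0.4244]
ee_rot: [-3.139, 0.001, 1.434]
force: [0.7, -0.9, -3.9]
width: 0.0114
```

Call:
move_arm --pt "0 0 -20 0 0 4" --pt "0 0 -20 0 0 0" --pt "0 0 -15 0 0 0" --pt "0 0 -10 0 0 0" --pt "0 0 0 0 0 0"

```text
t: 11.35
eef_pos: [0.5681, -0.0373, 0.3575]
ee_rot: [-3.136, 0.001, 1.499]
force: [-0.9, 0.2, -3.9]
width: 0.0114
```

Call:
move_arm --pt "0 0 -10 0 0 0" --pt "0 0 0 0 0 0" --pt "0 0 0 0 0 0" --pt "0 0 0 0 0 0" --pt "0 0 0 0 0 0"

```text
t: 11.77
eef_pos: [0.5691, -0.0372, 0.3514]
ee_rot: [3.14, -0.0, 1.499]
force: [-0.1, -0.0, -4.2]
width: 0.0118
```

```bash
python3 look.py w4.png;  python3 -c "
from h import *
s=arm.get_state();print(s['q'].round(3),s['width'],s['force'].round(1),s['moment'].round(2))"
```

```text
t 11.7667 [ 0.28  0.23 -0.3   0.   -1.04  2.79] [ 0.5691 -0.0372  0.3514] [179.9  -0.   85.9] w 0.0118 F [-0.1 -0.  -4.2]
[ 0.278  0.228 -0.299  0.    -1.042  2.792] 0.01125450688496835 [ 0.6 -0.3 -4.7] [-0.13 -0.08 -0.05]
```

View pics/w4.png

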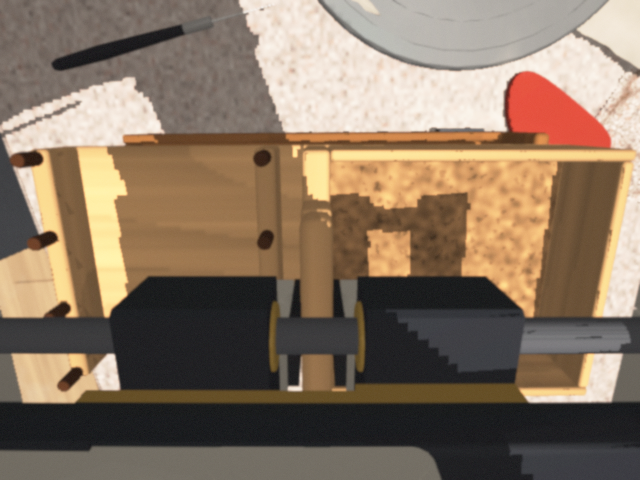

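The wrist view shows the insert turned half a turn, with its far wall at row 150 and the caddy's left rim below at row 136 (cols 125–545).

```bash
python3 - <<'E'
from h import *
s=arm.get_state();zt=s['eef_pos'][2]-.1593-.0014
a=np.radians(-3.9);ex=np.array([np.cos(a),np.sin(a)]);ey=np.array([-ex[1],ex[0]])
c=s['eef_pos'][:2]
for z,ps in {zt-.029:[(345,150),(632,150)],.028:[(125,136),(170,135),(500,133),(530,132)]}.items():
    for p in ps:
        P=atz('wrist',p,z,s)[:2]; print(p,P.round(4),'rel',((P-c)@ex).round(4),((P-c)@ey).round(4))
# contrast edges: gradient rows in columns
im=cv2.imread('pics/w4.png');b=im.astype(int)
for x in (200,350,480): print(x,[(y,b[y,x].tolist()) for y in range(126,160,2)])
E
```

```text
(345, 150) [0.585  0.0241] rel 0.0118 0.0622
(632, 150) [0.7058 0.0158] rel 0.1329 0.0621
(125, 136) [0.4319 0.0375] rel -0.1419 0.0651
(170, 135) [0.4654 0.0357] rel -0.1084 0.0657
(500, 133) [0.7094 0.0199] rel 0.1361 0.0664
(530, 132) [0.7317 0.0191] rel 0.1584 0.0672
200 [(126, [108, 116, 127]), (128, [109, 117, 128]), (130, [111, 119, 129]), (132, [97, 108, 120]), (134, [47, 70, 101]), (136, [41, 69, 104]), (138, [41, 69, 103]), (140, [39, 66, 102]), (142, [40, 66, 100]), (144, [46, 77, 112]), (146, [65, 100, 134]), (148, [73, 109, 144]), (150, [74, 112, 145]), (152, [77, 114, 148]), (154, [79, 117, 151]), (156, [81, 117, 155]), (158, [79, 119, 156])]
350 [(126, [229, 239, 248]), (128, [231, 240, 248]), (130, [221, 232, 244]), (132, [131, 157, 195]), (134, [72, 126, 194]), (136, [78, 138, 213]), (138, [76, 135, 210]), (140, [65, 114, 177]), (142, [44, 76, 118]), (144, [53, 79, 113]), (146, [64, 94, 125]), (148, [66, 101, 131]), (150, [115, 172, 224]), (152, [153, 226, 253]), (154, [161, 234, 254]), (156, [159, 232, 254]), (158, [152, 225, 253])]
480 [(126, [224, 236, 246]), (128, [166, 176, 189]), (130, [108, 109, 115]), (132, [73, 111, 166]), (134, [75, 134, 207]), (136, [75, 133, 206]), (138, [72, 128, 199]), (140, [62, 107, 163]), (142, [60, 104, 159]), (144, [66, 107, 152]), (146, [67, 97, 127]), (148, [68, 99, 130]), (150, [116, 175, 226]), (152, [147, 221, 252]), (154, [153, 226, 253]), (156, [150, 223, 252]), (158, [143, 217, 250])]
```

```bash
python3 - <<'E'
import cv2,numpy as np
a=cv2.imread('pics/w3.png')[115:160,430:490];b=cv2.imread('pics/w4.png')[120:165,105:165]
cv2.imwrite('pics/c1.png',np.hstack([cv2.resize(x,None,fx=6.5,fy=6.5,interpolation=0) for x in(a,b)]))
E
```

```text
(no output)
```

View pics/c1.png

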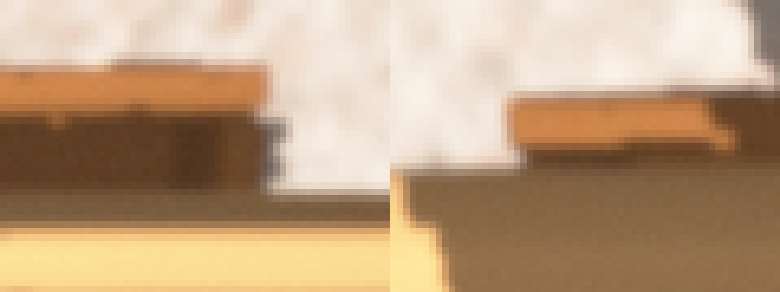

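The crop shows the caddy's front corner at (471.2,125.2) in w3 and (123.2,134.6) in w4.

```bash
python3 - <<'E'
from h import *
s=arm.get_state()
a=np.radians(-3.9);ex=np.array([np.cos(a),np.sin(a)]);ey=np.array([-ex[1],ex[0]])
def f(p,st):
    c=st['eef_pos'][:2];P=atz('wrist',p,.028,st)[:2];return ((P-c)@ex*1e3).round(2),((P-c)@ey*1e3).round(2)
print(f((123.2,134.6),s),f((330,131.5),s),f((480,129.5),s))
s3=dict(s,eef_pos=np.array([.5684,-.0372,.4244]),ee_rot=np.radians([179.9,0,-94.1]))
print(f((471.2,125.2),s3),f((300,126),s3),s['eef_pos'])
E
```

```text
(np.float64(-143.16), np.float64(66.14)) (np.float64(10.06), np.float64(67.7)) (np.float64(120.98), np.float64(68.96))
(np.float64(-141.97), np.float64(-71.86)) (np.float64(14.6), np.float64(-71.43)) [ 0.56904735 -0.03715732  0.35136931]
```

Call:
move_arm --pt "1.2 -3.8 -6 0 0 0.1" --pt "0 0 -8 0 0 0" --pt "0 0 -8 0 0 0" --pt "0 0 -6 0 0 0" --pt "0 0 0 0 0 0"

```text
t: 12.23
eef_pos: [0.5694, -0.0411, 0.3204]
ee_rot: [-3.138, 0.001, 1.501]
force: [0.4, 0.2, -5.0]
width: 0.0114
```

Call:
move_arm --pt "0 0 -5 0 0 0" --pt "0 0 -5 0 0 0" --pt "0 0 -5 0 0 0" --pt "0 0 -5 0 0 0" --pt "0 0 0 0 0 0"

```text
t: 12.65
eef_pos: [0.5697, -0.041, 0.3014]
ee_rot: [-3.14, 0.0, 1.501]
force: [-0.7, -0.7, -5.0]
width: 0.0112
```

```bash
cat > st.py <<'E'
from h import *
s=arm.get_state();print(round(s['t'],1),s['eef_pos'].round(4),np.degrees(s['ee_rot']).round(2),round(s['width'],4),s['force'].round(1),s['moment'].round(2))
E
python3 look.py w5.png; python3 st.py
```

```text
t 12.65 [ 0.27  0.28 -0.36 -0.   -0.94  2.8 ] [ 0.5697 -0.041   0.3014] [-179.9    0.    86. ] w 0.0112 F [-0.7 -0.7 -5. ]
12.7 [ 0.5699 -0.041   0.302 ] [-1.7993e+02  2.0000e-02  8.6000e+01] 0.0116 [ 0.2  0.2 -4.8] [-0.14 -0.1   0.04]
```

View pics/w5.png

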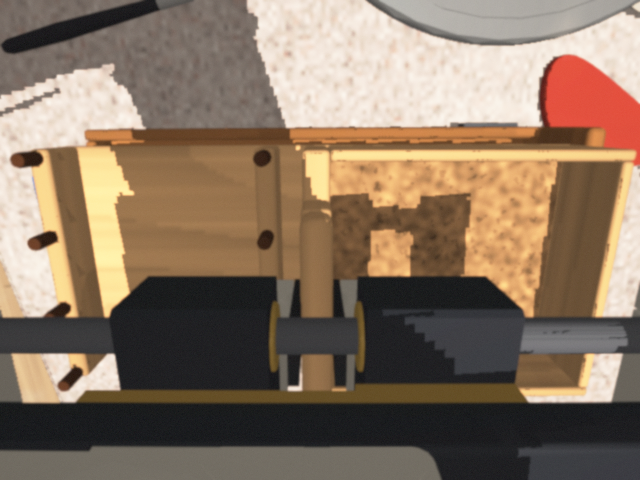

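The insert is over the caddy and clear so far. The caddy rim is at row 131, cols 86–600, and wrist forces are nominal.

Call:
move_arm --pt "0 0 -6 0 0 0" --pt "0 0 -6 0 0 0" --pt "0 0 -6 0 0 0" --pt "0 0 -6 0 0 0" --pt "0 0 -3 0 0 0"

```text
t: 13.12
eef_pos: [0.5698, -0.041, 0.2744]
ee_rot: [-3.14, 0.0, 1.501]
force: [-1.0, 0.4, -4.9]
width: 0.0115
```

Call:
move_arm --pt "0 0 -3 0 0 0" --pt "0 0 -3 0 0 0" --pt "0 0 -3 0 0 0" --pt "0 0 0 0 0 0" --pt "0 0 0 0 0 0"

```text
t: 13.53
eef_pos: [0.5701, -0.041, 0.2666]
ee_rot: [-3.141, 0.0, 1.501]
force: [-0.3, -0.3, -4.7]
width: 0.0117
```

```bash
python3 st.py
```

```text
13.5 [ 0.5701 -0.041   0.2666] [-1.7999e+02  1.0000e-02  8.6000e+01] 0.0117 [-0.3 -0.3 -4.7] [-0.01 -0.08  0.04]
```

Call:
move_arm --pt "0 0 -2 0 0 0" --pt "0 0 -2 0 0 0" --pt "0 0 -2 0 0 0" --pt "0 0 0 0 0 0" --pt "0 0 0 0 0 0"

```text
t: 13.95
eef_pos: [0.57, -0.041, 0.2605]
ee_rot: [-3.141, 0.0, 1.501]
force: [0.3, -0.5, -4.6]
width: 0.0117
```

Call:
move_arm --pt "0 0 -2 0 0 0" --pt "0 0 -2 0 0 0" --pt "0 0 0 0 0 0" --pt "0 0 0 0 0 0" --pt "0 0 0 0 0 0"

```text
t: 14.37
eef_pos: [0.5701, -0.041, 0.2567]
ee_rot: [3.142, 0.0, 1.501]
force: [0.8, 0.5, -4.0]
width: 0.0116
```

```bash
python3 st.py
```

```text
14.4 [ 0.5701 -0.041   0.2567] [180.   0.  86.] 0.0116 [ 0.8  0.5 -4. ] [-0.1  -0.1   0.02]
```

In freely, no contact. Go home and release.

Call:
move_arm --pt "0 0 -3 0 0 0" --pt "0 0 -3 0 0 0" --pt "0 0 -3 0 0 0" --pt "0 0 -1.5 0 0 0" --pt "0 0 0 0 0 0"

```text
t: 14.78
eef_pos: [0.57, -0.041, 0.2459]
ee_rot: [-3.141, 0.0, 1.501]
force: [-0.3, -0.2, -3.4]
width: 0.0115
```

```bash
python3 st.py
```

```text
14.8 [ 0.57   -0.041   0.2459] [-1.7998e+02  1.0000e-02  8.6000e+01] 0.0115 [-0.3 -0.2 -3.4] [-0.08 -0.12  0.  ]
```

Call:
move_arm --pt "0 0 0 0 0 0" --pt "0 0 0 0 0 0" --pt "0 0 0 0 0 0" --pt "0 0 0 0 0 0" --pt "0 0 0 0 0 0" --claw 0

```text
t: 15.2
eef_pos: [0.5703, -0.041, 0.2465]
ee_rot: [3.141, -0.0, 1.501]
force: [0.1, -0.1, -0.5]
width: 0.0393
```

Call:
move_arm --pt "0 0 0 0 0 0" --pt "0 0 0 0 0 0" --pt "0 0 0 0 0 0" --pt "0 0 0 0 0 0" --pt "0 0 0 0 0 0"

```text
t: 15.62
eef_pos: [0.5701, -0.041, 0.2462]
ee_rot: [3.142, 0.0, 1.501]
force: [-0.2, -0.4, 0.1]
width: 0.0727
```

Call:
move_arm --pt "0 0 5 0 0 0" --pt "0 0 15 0 0 0" --pt "0 0 25 0 0 0" --pt "0 0 30 0 0 0" --pt "0 0 30 0 0 0"

```text
t: 16.03
eef_pos: [0.5698, -0.0411, 0.3523]
ee_rot: [-3.141, 0.0, 1.501]
force: [1.2, -0.0, 0.9]
width: 0.0877
```

Call:
move_arm --pt "-6 10 25 0 0 -6" --pt "-10 16 15 0 0 -6" --pt "-10 16 10 0 0 -6" --pt "-10 16 0 0 0 -6" --pt "-10 16 0 0 0 -6"

```text
t: 16.45
eef_pos: [0.5236, 0.0336, 0.4025]
ee_rot: [3.14, -0.002, 0.972]
force: [0.5, 0.0, 0.6]
width: 0.0878
```

Call:
move_arm --pt "-10 16 0 0 0 -6" --pt "-10 16 0 0 0 -6" --pt "-10 16 0 0 0 -6" --pt "-10 16 0 0 0 -6" --pt "-10 16 0 0 0 -6"

```text
t: 16.87
eef_pos: [0.4734, 0.1136, 0.4017]
ee_rot: [-3.142, -0.001, 0.449]
force: [0.5, -0.1, 0.5]
width: 0.0873
```

Call:
move_arm --pt "-10 16 0 0 0 -6" --pt "-10 16 0 0 0 -6" --pt "-10 16 0 0 0 -6" --pt "-10 16 0 0 0 -6" --pt "-10 16 0 0 0 -2"

```text
t: 17.28
eef_pos: [0.4234, 0.1936, 0.4017]
ee_rot: [-3.141, -0.0, -0.006]
force: [0.2, 0.4, -0.1]
width: 0.0877
```

Call:
move_arm --pt "0 4 0 0 0 0" --pt "0 0 0 0 0 0" --pt "0 0 0 0 0 0" --pt "0 0 0 0 0 0" --pt "0 0 0 0 0 0"

```text
t: 17.7
eef_pos: [0.4244, 0.1964, 0.4012]
ee_rot: [3.141, 0.0, -0.001]
force: [0.9, 0.9, -0.7]
width: 0.0878
```

```bash
python3 look.py w6.png bowl_center:.024 stamp_a_center:.04 needle_center:.005 needle_handle:.005; python3 - <<'E'
from h import *
s,im=save('top','top2.png')
for t,z in {'insert_handle':.085,'bay':.012,'rack':.038,'bowl_center':.024,'dark_loop_center':.005,'dark_loop_handle':.005}.items():
    for d in arm.spot_point(t,'top')[:2]:print(t,round(d['score'],2),np.round(d['xy']),atz('top',d['xy'],z).round(3)[:2])
E
```

```text
t 17.7 [ 0.86  0.01 -0.43  0.   -1.13  0.71] [0.4244 0.1964 0.4012] [180.   0.  -0.] w 0.0878 F [ 0.9  0.9 -0.7]
bowl_center 0.59 [271. 139.] [0.4846 0.2356]
stamp_a_center 0.88 [140. 132.] [0.4913 0.3431]
stamp_a_center 0.85 [169. 232.] [0.4047 0.3275]
stamp_a_center 0.8 [320. 278.] [0.3617 0.1928]
needle_center 0.96 [408. 167.] [0.459  0.1102]
needle_handle 0.95 [421. 244.] [0.3837 0.0925]
needle_handle 0.73 [548. 244.] [ 0.3831 -0.034 ]
needle_handle 0.57 [594. 129.] [ 0.4937 -0.0591]
insert_handle 0.72 [344. 232.] [ 0.571 -0.043]
bay 0.93 [343. 211.] [ 0.634 -0.04 ]
bay 0.7 [291. 306.] [0.382 0.096]
rack 0.71 [342. 260.] [ 0.5   -0.037]
bowl_center 0.89 [239. 270.] [0.476 0.233]
dark_loop_center 0.59 [414. 296.] [ 0.408 -0.228]
dark_loop_handle 0.76 [390. 292.] [ 0.418 -0.165]
dark_loop_handle 0.74 [345. 210.] [ 0.637 -0.045]
```

View pics/w6.png

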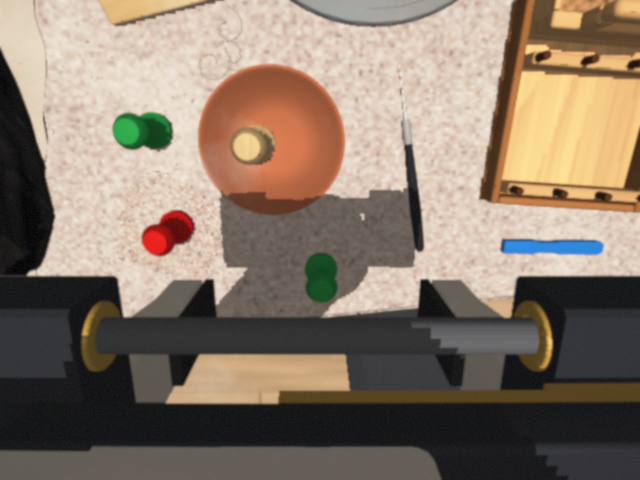

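The wrist view shows the bowl rim at cols 198–345, rows 65–214, with one pale stamp in it, head at (252,146). The needle runs from (402,90) to (420,247). The green and red stamps are look-alikes. The bowl has moved about 25 mm to the left since the start.

```bash
python3 - <<'E'
from h import *
s=arm.get_state()
for z,ps in {.048:[(198,139),(345,139),(271,65),(271,214)],.07:[(248,146)],.065:[(252,146)]}.items():
    for p in ps: print(p,atz('wrist',p,z,s).round(4)[:2])
E
```

```text
(198, 139) [0.4853 0.2933]
(345, 139) [0.4853 0.1735]
(271, 65) [0.5414 0.2321]
(271, 214) [0.4228 0.2356]
(248, 146) [0.4808 0.2491]
(252, 146) [0.4806 0.2468]
```

Call:
move_arm --pt "12 -24 -20 5.2 0 0" --pt "12 -24 -20 5.2 0 0" --pt "12 -24 -20 5.2 0 0" --pt "12 -24 -20 5.2 0 0" --pt "10 -24 -20 5.2 0 0" --claw 185

```text
t: 18.72
eef_pos: [0.4828, 0.0767, 0.3011]
ee_rot: [-2.683, -0.004, 0.001]
force: [0.1, -0.2, -1.0]
width: 0.0599
```

Call:
move_arm --pt "0 0 -10 0 0 0" --pt "0 0 -10 0 0 0" --pt "0 0 -10 0 0 0" --pt "0 0 -10 0 0 0" --pt "0 0 -7 0 0 0"

```text
t: 19.13
eef_pos: [0.4815, 0.0785, 0.2533]
ee_rot: [-2.688, 0.001, 0.003]
force: [-0.8, 0.3, 0.2]
width: 0.0272
```

Call:
move_arm --pt "0 0 0 0 0 0" --pt "0 0 0 0 0 0" --pt "0 0 0 0 0 0" --pt "0 0 0 0 0 0" --pt "0 0 0 0 0 0"

```text
t: 19.55
eef_pos: [0.4822, 0.0774, 0.2548]
ee_rot: [-2.688, -0.001, 0.001]
force: [-0.4, -0.3, 0.6]
width: 0.0242
```

```bash
python3 look.py w7.png; python3 st.py; python3 - <<'E'
from h import *
for d in arm.spot_point('bowl_center','wrist')[:2]:print(round(d['score'],2),np.round(d['xy']),atz('wrist',d['xy'],.024).round(3)[:2])
E
```

```text
t 19.55 [ 0.32  0.22 -0.39 -0.57 -0.89  1.6 ] [0.4822 0.0774 0.2548] [-1.54e+02 -1.00e-01  0.00e+00] w 0.0242 F [-0.4 -0.3  0.6]
19.6 [0.4822 0.0773 0.2547] [-1.5399e+02 -6.0000e-02  3.0000e-02] 0.0242 [-0.3 -0.4  0.4] [-1.51  0.01 -0.02]
0.85 [254. 237.] [0.482 0.236]
0.29 [457. 284.] [0.472 0.105]
```

View pics/w7.png

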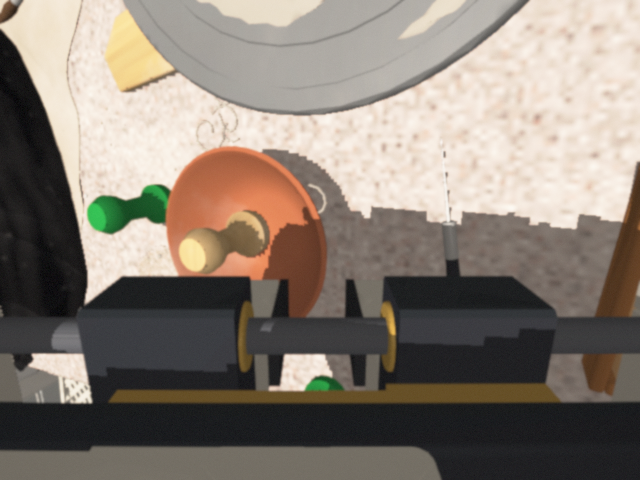

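The wrist view shows the stamp standing clear at (225,245), left of the finger path. The bowl's right rim, at about col 322, lies between the finger pads (285–350).

Call:
move_arm --pt "0 4 -9 0 0 0" --pt "0 4 -9 0 0 0" --pt "0 4 -9 0 0 0" --pt "0 4 -9 0 0 0" --pt "0 4 -9 0 0 0"

```text
t: 20.07
eef_pos: [0.4819, 0.0974, 0.2077]
ee_rot: [-2.688, 0.001, -0.0]
force: [-0.7, 0.6, 0.5]
width: 0.0243
```

Call:
move_arm --pt "0 4 -9 0 0 0" --pt "0 5 -9 0 0 0" --pt "0 5 -9 0 0 0" --pt "0 0 0 0 0 0" --pt "0 0 0 0 0 0"

```text
t: 20.48
eef_pos: [0.482, 0.1113, 0.1814]
ee_rot: [-2.688, 0.001, 0.001]
force: [-0.1, -0.5, 0.3]
width: 0.0241
```

```bash
python3 st.py
```

```text
20.5 [0.482  0.1113 0.1814] [-1.5403e+02  8.0000e-02  3.0000e-02] 0.0241 [-0.1 -0.5  0.3] [-1.52 -0.12 -0.03]
```

Call:
move_arm --pt "0 0 0 0 0 0" --pt "0 0 0 0 0 0" --pt "0 0 0 0 0 0" --pt "0 0 0 0 0 0" --pt "0 0 0 0 0 0" --claw 255 --squeeze 40

```text
t: 20.9
eef_pos: [0.482, 0.1112, 0.183]
ee_rot: [-2.687, -0.0, 0.001]
force: [-2.5, -0.6, 8.3]
width: 0.0057
```

Call:
move_arm --pt "0 0 0 0 0 0" --pt "0 0 0 0 0 0" --pt "0 0 0 0 0 0" --pt "0 0 0 0 0 0" --pt "0 0 0 0 0 0"

```text
t: 21.32
eef_pos: [0.4819, 0.1113, 0.183]
ee_rot: [-2.687, -0.0, 0.001]
force: [-3.7, 1.8, 7.1]
width: 0.0057
```

```bash
python3 st.py
```

```text
21.3 [0.4819 0.1113 0.183 ] [-1.5393e+02 -2.0000e-02  4.0000e-02] 0.0057 [-3.7  1.8  7.1] [0.02 0.81 0.71]
```

Call:
move_arm --pt "0 0 5 0 0 0" --pt "0 0 12 0 0 0" --pt "0 0 20 0 0 0" --pt "0 0 25 0 0 0" --pt "0 0 25 0 0 0"

```text
t: 21.73
eef_pos: [0.4818, 0.1106, 0.2705]
ee_rot: [-2.689, 0.001, -0.001]
force: [0.2, 0.8, -3.4]
width: 0.0049
```

Call:
move_arm --pt "0 0 25 0 0 0" --pt "0 0 25 0 0 0" --pt "0 0 15 0 0 0" --pt "0 0 0 0 0 0" --pt "0 0 0 0 0 0"

```text
t: 22.15
eef_pos: [0.4818, 0.1108, 0.3354]
ee_rot: [-2.687, -0.002, -0.0]
force: [0.3, 0.8, -1.8]
width: 0.0051
```

```bash
python3 look.py w8.png; python3 st.py; python3 - <<'E'
from h import *
A=[];b=[]
for n,p in(('top',(264,195)),('side',(253,262))):
    o,d=ray(n,p);d/=np.linalg.norm(d);M=np.eye(3)-np.outer(d,d);A.append(M);b.append(M@o)
P=np.linalg.lstsq(np.vstack(A),np.hstack(b),rcond=None)[0];print(P)
print(atz('top',(224,195),P[2]),atz('top',(304,195),P[2]),atz('top',(264,156),P[2]),atz('top',(264,235),P[2]))
# jar & spray heights
s=arm.get_state();c,T=camT('wrist',s)
E
```

```text
t 22.15 [ 0.4   0.12 -0.32 -0.5  -1.    1.41] [0.4818 0.1108 0.3354] [-1.54e+02 -1.00e-01 -0.00e+00] w 0.0051 F [ 0.3  0.8 -1.8]
22.2 [0.4815 0.1108 0.3341] [-1.54e+02  0.00e+00 -2.00e-02] 0.0052 [ 0.5 -0.5 -3. ] [-2.08  0.03  0.03]
[0.65972252 0.15886111 0.09978318]
[0.6617062  0.26023857 0.09978318] [0.66108504 0.05864362 0.09978318] [0.76105389 0.16036512 0.09978318] [0.56055623 0.15792239 0.09978318]
```

View pics/w8.png

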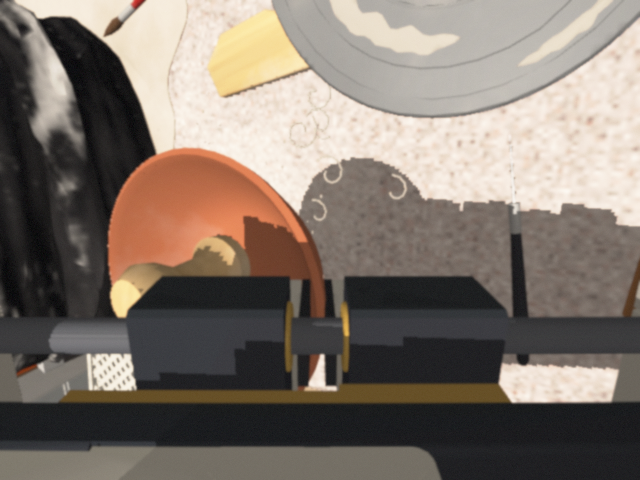

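The wrist view shows the bowl held with the stamp still inside at (175,265). The turntable plate (z about 0.10) is below and ahead.

```bash
cat > plan.py <<'E'
from h import *
def tcp(c,tilt):
    th=np.radians(-tilt);Rx=R.from_euler('x',th).as_matrix()
    g=Rx@np.array([0,-.0524,.015]); d=R.from_euler('x',26-tilt,degrees=True).as_matrix()@np.array([0,0,-1.])
    return np.array(c)+g-.1593*d
def rows(keys,p0=None):
    p=tcp(*keys[0][:2]) if p0 is None else p0; out=[];acc=p.copy()
    for (c0,t0,_),(c1,t1,n) in zip(keys,keys[1:]):
        for i in range(1,n+1):
            f=i/n;q=tcp(np.array(c0)+(np.array(c1)-c0)*f,t0+(t1-t0)*f)
            dm=np.round((q-acc)*1e3); acc=acc+dm/1e3; out.append([int(x) for x in dm]+[round(-(t1-t0)/n,2),0,0])
    for i in range(0,len(out),5): print(out[i:i+5])
    print('end',acc)
if __name__=='__main__':
    rows([((.4815,.233,.176),0,0),((.4815,.20,.20),0,2),((.600,-.05,.215),30,15),((.638,-.085,.205),40,3)],arm.get_state()['eef_pos'])
E
python3 plan.py
```

```text
[[0, -17, 12, 0.0, 0, 0], [0, -16, 12, 0.0, 0, 0], [8, -11, 5, -2.0, 0, 0], [8, -11, 5, -2.0, 0, 0], [8, -11, 5, -2.0, 0, 0]]
[[8, -10, 5, -2.0, 0, 0], [7, -11, 4, -2.0, 0, 0], [8, -10, 4, -2.0, 0, 0], [8, -11, 4, -2.0, 0, 0], [8, -10, 4, -2.0, 0, 0]]
[[8, -10, 3, -2.0, 0, 0], [8, -10, 3, -2.0, 0, 0], [8, -10, 3, -2.0, 0, 0], [8, -10, 3, -2.0, 0, 0], [8, -10, 3, -2.0, 0, 0]]
[[8, -10, 2, -2.0, 0, 0], [7, -10, 2, -2.0, 0, 0], [13, 0, -2, -3.33, 0, 0], [13, 0, -3, -3.33, 0, 0], [12, 0, -3, -3.33, 0, 0]]
end [ 0.63751896 -0.0772178   0.40514391]
```

Call:
move_arm --pt "0 -17 12 0 0 0" --pt "0 -16 12 0 0 0" --pt "8 -11 5 -2 0 0" --pt "8 -11 5 -2 0 0" --pt "8 -11 5 -2 0 0"

```text
t: 22.62
eef_pos: [0.506, 0.0441, 0.372]
ee_rot: [-2.795, 0.003, -0.001]
force: [-0.1, 0.5, -2.6]
width: 0.0051
```

Call:
move_arm --pt "8 -10 5 -2 0 0" --pt "7 -11 4 -2 0 0" --pt "8 -10 4 -2 0 0" --pt "8 -11 4 -2 0 0" --pt "8 -10 4 -2 0 0"

```text
t: 23.03
eef_pos: [0.5452, -0.0076, 0.3925]
ee_rot: [-2.969, 0.003, -0.0]
force: [-0.3, 0.4, -1.5]
width: 0.0049
```

Call:
move_arm --pt "8 -10 3 -2 0 0" --pt "8 -10 3 -2 0 0" --pt "8 -10 3 -2 0 0" --pt "8 -10 3 -2 0 0" --pt "8 -10 3 -2 0 0"

```text
t: 23.45
eef_pos: [0.5852, -0.0575, 0.4072]
ee_rot: [3.14, 0.003, -0.0]
force: [0.3, -0.6, -1.9]
width: 0.0054
```

Call:
move_arm --pt "8 -10 2 -2 0 0" --pt "7 -10 2 -2 0 0" --pt "13 0 -2 -3.3 0 0" --pt "13 0 -3 -3.3 0 0" --pt "12 0 -3 -3.4 0 0"

```text
t: 23.87
eef_pos: [0.6386, -0.0772, 0.4031]
ee_rot: [2.895, 0.002, -0.001]
force: [-0.5, -0.5, -3.5]
width: 0.0052
```

```bash
python3 st.py; python3 - <<'E'
from plan import *
s=arm.get_state();print(s['q'].round(2)); save('top','top3.png')
rows([((.638,-.085,.205),40,0),((.638,-.085,.18),75,8),((.638,-.09,.165),90,5),((.638,-.09,.165),104,7)],np.array([.638,-.0772,.405]))
E
```

```text
23.9 [ 0.6386 -0.0772  0.4031] [ 1.6585e+02  1.4000e-01 -4.0000e-02] 0.0052 [-0.5 -0.5 -3.5] [ 0.78  0.08 -0.05]
[ 0.25  0.3  -0.19  0.26 -1.16  1.21]
[[0, 15, -5, -4.38, 0, 0], [0, 16, -5, -4.38, 0, 0], [0, 14, -7, -4.38, 0, 0], [0, 15, -7, -4.38, 0, 0], [0, 14, -9, -4.38, 0, 0]]
[[0, 14, -10, -4.38, 0, 0], [0, 13, -11, -4.38, 0, 0], [0, 12, -12, -4.38, 0, 0], [0, 8, -10, -3.0, 0, 0], [0, 6, -10, -3.0, 0, 0]]
[[0, 7, -10, -3.0, 0, 0], [0, 6, -11, -3.0, 0, 0], [0, 5, -11, -3.0, 0, 0], [0, 5, -5, -2.0, 0, 0], [0, 4, -6, -2.0, 0, 0]]
[[0, 3, -6, -2.0, 0, 0], [0, 4, -6, -2.0, 0, 0], [0, 3, -6, -2.0, 0, 0], [0, 3, -6, -2.0, 0, 0], [0, 3, -7, -2.0, 0, 0]]
end [0.638  0.0928 0.245 ]
```

View pics/top3.png

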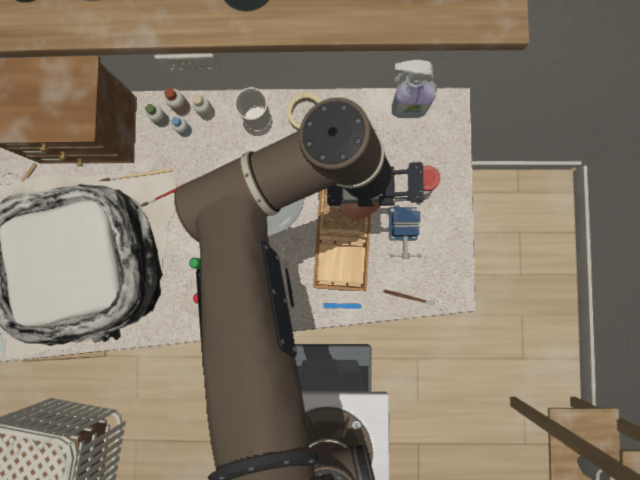

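The top view shows the bowl, at about (355,205), over the bay. The rack half now lies at the front, and the gripper is clear of the jar.

Call:
move_arm --pt "0 15 -5 -4.4 0 0" --pt "0 16 -5 -4.4 0 0" --pt "0 14 -7 -4.4 0 0" --pt "0 15 -7 -4.4 0 0" --pt "0 14 -9 -4.4 0 0"

```text
t: 24.33
eef_pos: [0.6378, -0.0022, 0.3704]
ee_rot: [2.51, 0.002, 0.0]
force: [0.5, -1.0, -2.8]
width: 0.0052
```

Call:
move_arm --pt "0 14 -10 -4.4 0 0" --pt "0 13 -11 -4.4 0 0" --pt "0 12 -12 -4.4 0 0" --pt "0 8 -10 -3 0 0" --pt "0 6 -10 -3 0 0"

```text
t: 24.75
eef_pos: [0.6378, 0.0508, 0.3165]
ee_rot: [2.175, 0.003, 0.001]
force: [-0.4, -0.2, -3.4]
width: 0.0054
```

```bash
python3 look.py w9.png; python3 st.py
```

```text
t 24.75 [ 0.52  0.49 -0.48  0.82 -1.34  0.54] [0.6378 0.0508 0.3165] [1.246e+02 2.000e-01 1.000e-01] w 0.0054 F [-0.4 -0.2 -3.4]
24.8 [0.6375 0.0514 0.3139] [1.2434e+02 3.7000e-01 1.0000e-01] 0.0055 [ 0.   0.8 -5. ] [3.76 0.09 0.  ]
```

Call:
move_arm --pt "0 7 -10 -3 0 0" --pt "0 6 -11 -3 0 0" --pt "0 5 -11 -3 0 0" --pt "0 5 -5 -2 0 0" --pt "0 4 -6 -2 0 0"

```text
t: 25.22
eef_pos: [0.6381, 0.0771, 0.2751]
ee_rot: [1.95, 0.002, -0.0]
force: [-0.4, 1.0, -1.6]
width: 0.0052
```

Call:
move_arm --pt "0 3 -6 -2 0 0" --pt "0 4 -6 -2 0 0" --pt "0 3 -6 -2 0 0" --pt "0 3 -6 -2 0 0" --pt "0 3 -7 -2 0 0"

```text
t: 25.63
eef_pos: [0.6382, 0.0933, 0.2449]
ee_rot: [1.774, -0.001, 0.0]
force: [0.0, -0.4, -1.2]
width: 0.0053
```

Call:
move_arm --pt "0 0 0 0 0 0" --pt "0 0 0 0 0 0" --pt "0 0 0 0 0 0" --pt "0 0 0 0 0 0" --pt "0 0 0 0 0 0"

```text
t: 26.05
eef_pos: [0.6382, 0.0929, 0.2458]
ee_rot: [1.778, -0.001, -0.0]
force: [0.5, 0.1, -2.8]
width: 0.0049
```

```bash
python3 look.py w10.png; python3 st.py
```

```text
t 26.05 [ 0.58  0.68 -0.52  0.96 -1.57  0.3 ] [0.6382 0.0929 0.2458] [ 1.019e+02 -1.000e-01 -0.000e+00] w 0.0049 F [ 0.5  0.1 -2.8]
26.1 [0.6381 0.0929 0.2458] [ 1.0185e+02 -6.0000e-02 -2.0000e-02] 0.0055 [-0.2  0.3 -2.1] [ 4.05 -0.06 -0.01]
```

View pics/w10.png

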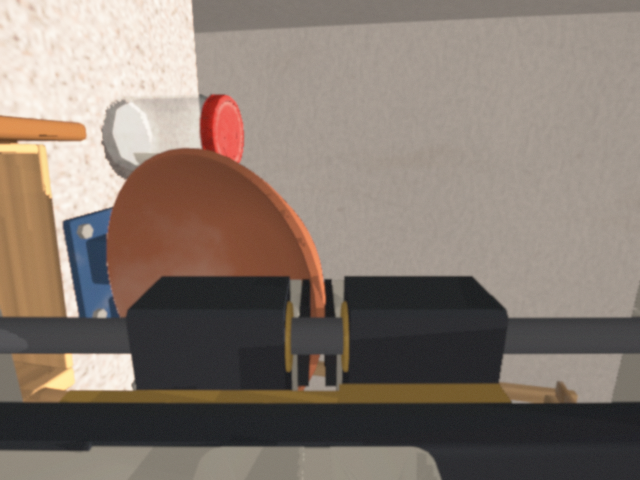

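The bowl looks empty. Turning it back and carrying it to its old spot.

Call:
move_arm --pt "0 -3 7 2 0 0" --pt "0 -6 12 4 0 0" --pt "0 -7 12 4 0 0" --pt "0 -8 11 4 0 0" --pt "0 -9 16 5 0 0"

```text
t: 26.52
eef_pos: [0.6378, 0.0596, 0.3036]
ee_rot: [2.113, 0.0, 0.001]
force: [-0.1, 0.1, -2.6]
width: 0.0053
```

Call:
move_arm --pt "0 -12 21 6 0 0" --pt "0 -10 15 4 0 0" --pt "0 -12 12 4.4 0 0" --pt "0 -13 11 4.4 0 0" --pt "0 -14 10 4.4 0 0"

```text
t: 26.93
eef_pos: [0.6375, -0.0017, 0.3743]
ee_rot: [2.519, -0.003, 0.001]
force: [0.0, -1.3, -2.3]
width: 0.0054
```

Call:
move_arm --pt "0 -14 9 4.4 0 0" --pt "0 -15 7 4.4 0 0" --pt "0 -14 7 4.4 0 0" --pt "0 -16 5 4.4 0 0" --pt "0 -15 5 4.4 0 0"

```text
t: 27.35
eef_pos: [0.6372, -0.0758, 0.4069]
ee_rot: [2.902, -0.003, 0.001]
force: [-0.4, -1.0, -2.0]
width: 0.0052
```

```bash
python3 st.py
```

```text
27.4 [ 0.6372 -0.0758  0.4069] [ 1.6629e+02 -1.6000e-01  6.0000e-02] 0.0052 [-0.4 -1.  -2. ] [ 0.81  0.11 -0.04]
```

Call:
move_arm --pt "-13 0 2 4 0 0" --pt "-15 14 0 4 0 0" --pt "-16 22 -4 4 0 0" --pt "-16 22 -6 4 0 0" --pt "-16 22 -6 4 0 0"

```text
t: 27.77
eef_pos: [0.5607, 0.0054, 0.3922]
ee_rot: [-3.032, -0.002, -0.001]
force: [0.5, -1.1, -2.5]
width: 0.0048
```

Call:
move_arm --pt "-16 22 -6 4 0 0" --pt "-16 22 -8 4 0 0" --pt "-16 22 -10 4 0 0" --pt "-16 22 -14 4 0 0" --pt "-16 19 -20 4 0 0"

```text
t: 28.18
eef_pos: [0.4811, 0.1131, 0.3352]
ee_rot: [-2.683, -0.005, 0.001]
force: [0.5, -0.1, -2.6]
width: 0.0052
```

Call:
move_arm --pt "0 0 -20 0 0 0" --pt "0 0 -25 0 0 0" --pt "0 0 -25 0 0 0" --pt "0 0 -20 0 0 0" --pt "0 0 -10 0 0 0"

```text
t: 28.6
eef_pos: [0.481, 0.1116, 0.2317]
ee_rot: [-2.688, 0.001, 0.0]
force: [-0.2, -0.8, -2.2]
width: 0.0052
```

```bash
python3 st.py; python3 - <<'E'
from h import *
save('wrist','w11.png')
E
```

```text
28.6 [0.481  0.1116 0.2317] [-1.5401e+02  8.0000e-02  1.0000e-02] 0.0052 [-0.2 -0.8 -2.2] [-2.01  0.06  0.05]
```

View pics/w11.png

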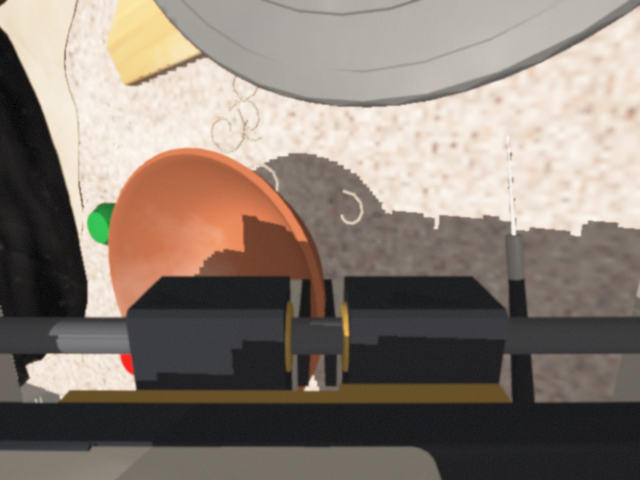

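The bowl is empty and held over its old spot.

Call:
move_arm --pt "0 0 -12 0 0 0" --pt "0 0 -12 0 0 0" --pt "0 0 -10 0 0 0" --pt "0 0 -5 0 0 0" --pt "0 0 -3 0 0 0"

```text
t: 29.07
eef_pos: [0.482, 0.112, 0.1904]
ee_rot: [-2.688, 0.001, -0.0]
force: [0.5, 0.2, -2.0]
width: 0.0053
```

Call:
move_arm --pt "0 0 -2 0 0 0" --pt "0 0 -2 0 0 0" --pt "0 0 -1 0 0 0" --pt "0 0 0 0 0 0" --pt "0 0 0 0 0 0"

```text
t: 29.48
eef_pos: [0.4822, 0.1121, 0.1864]
ee_rot: [-2.688, -0.0, 0.0]
force: [-0.6, -0.6, -2.5]
width: 0.0051
```

```bash
python3 st.py
```

```text
29.5 [0.4822 0.1121 0.1864] [-1.5399e+02 -2.0000e-02  0.0000e+00] 0.0051 [-0.6 -0.6 -2.5] [-1.96  0.    0.01]
```

Call:
move_arm --pt "0 0 -1 0 0 0" --pt "0 0 -1 0 0 0" --pt "0 0 -1 0 0 0" --pt "0 0 0 0 0 0" --pt "0 0 0 0 0 0"

```text
t: 29.9
eef_pos: [0.4824, 0.1118, 0.1839]
ee_rot: [-2.687, -0.001, 0.0]
force: [-2.7, -3.8, 6.1]
width: 0.0056
```

```bash
python3 st.py
```

```text
29.9 [0.4824 0.1118 0.1839] [-1.5398e+02 -7.0000e-02  1.0000e-02] 0.0056 [-2.7 -3.8  6.1] [-1.4   0.38  0.29]
```

Call:
move_arm --pt "0 0 0 0 0 0" --pt "0 0 0 0 0 0" --pt "0 0 0 0 0 0" --pt "0 0 0 0 0 0" --pt "0 0 0 0 0 0" --claw 185

```text
t: 30.32
eef_pos: [0.4821, 0.1121, 0.1831]
ee_rot: [-2.688, 0.0, 0.0]
force: [-0.4, 0.1, 0.6]
width: 0.0235
```

Call:
move_arm --pt "0 -4 9 0 0 0" --pt "0 -5 10 0 0 0" --pt "0 -7 15 0 0 0" --pt "0 -9 18 0 0 0" --pt "0 -10 20 0 0 0"

```text
t: 30.73
eef_pos: [0.4819, 0.0763, 0.2565]
ee_rot: [-2.688, 0.0, 0.0]
force: [0.6, -0.6, -0.3]
width: 0.0244
```

Call:
move_arm --pt "-12 0 30 0 0 0" --pt "-12 6 30 -6 0 0" --pt "-12 10 25 -6 0 0" --pt "-12 12 25 -6 0 0" --pt "-14 12 25 -6 0 0"

```text
t: 31.15
eef_pos: [0.4196, 0.1163, 0.3931]
ee_rot: [-3.11, -0.005, -0.003]
force: [-0.0, 0.4, -0.6]
width: 0.0239
```

Call:
move_arm --pt "0 0 0 -2 0 0" --pt "0 0 0 0 0 0" --pt "0 0 0 0 0 0" --pt "0 0 0 0 0 0" --pt "0 0 0 0 0 0" --claw 120

```text
t: 31.57
eef_pos: [0.4204, 0.1162, 0.3895]
ee_rot: [-3.14, 0.001, -0.002]
force: [-0.2, 1.0, -0.5]
width: 0.0458
```

```bash
python3 look.py w12.png bowl_center:.024 needle_center:.005 needle_handle:.005; python3 - <<'E'
from h import *
s=arm.get_state()
m=arm.masks_of('needle_center','wrist')
for d in m[:2]:
    ys,xs=np.nonzero(d['pixels']);print(d['score'],d['xy'],len(xs))
    P=np.array([atz('wrist',(x,y),.005,s)[:2] for x,y in zip(xs[::3],ys[::3])]);c=P.mean(0);u=np.linalg.svd(P-c)[2][0]
    t=(P-c)@u;print(c.round(4),u.round(3),np.degrees(np.arctan2(u[1],u[0])).round(1),(c+u*t.min()).round(4),(c+u*t.max()).round(4))
E
```

```text
t 31.5667 [ 0.72 -0.04 -0.51 -0.   -1.1   0.85] [0.4204 0.1162 0.3895] [-1.799e+02  1.000e-01 -1.000e-01] w 0.0458 F [-0.2  1.  -0.5]
bowl_center 0.68 [176. 133.] [0.4858 0.2347]
needle_center 0.96 [326. 161.] [0.4609 0.1075]
0.58 [328.8, 183.7] 1496
[0.4433 0.1052] [-0.985 -0.174] -170.0 [0.5272 0.12  ] [0.3765 0.0934]
```

Call:
move_arm --pt "8 -3 -20 0 0 3" --pt "8 -3 -30 0 0 3" --pt "8 -2 -35 0 0 2" --pt "7 -2 -35 0 0 2" --pt "0 0 -30 0 0 0"

```text
t: 32.23
eef_pos: [0.4519, 0.1065, 0.238]
ee_rot: [-3.141, 0.0, 0.176]
force: [0.8, 0.5, 0.7]
width: 0.0464
```

Call:
move_arm --pt "0 0 -25 0 0 0" --pt "0 0 -18 0 0 0" --pt "0 0 -9 0 0 0" --pt "0 0 -4 0 0 0" --pt "0 0 -2 0 0 0"

```text
t: 32.65
eef_pos: [0.4514, 0.107, 0.1817]
ee_rot: [-3.141, 0.001, 0.174]
force: [0.5, 1.0, -0.0]
width: 0.0463
```

```bash
python3 st.py
```

```text
32.6 [0.4514 0.107  0.1817] [-1.7999e+02  4.0000e-02  9.9900e+00] 0.0463 [ 0.5  1.  -0. ] [-0.05 -0.02  0.01]
```

Call:
move_arm --pt "0 0 0 0 0 0" --pt "0 0 0 0 0 0" --pt "0 0 0 0 0 0" --pt "0 0 0 0 0 0" --pt "0 0 0 0 0 0" --claw 255 --squeeze 25

```text
t: 33.07
eef_pos: [0.4513, 0.1071, 0.1826]
ee_rot: [-3.14, -0.001, 0.175]
force: [-0.4, 0.3, -0.2]
width: 0.019
```

Call:
move_arm --pt "0 0 0 0 0 0" --pt "0 0 0 0 0 0" --pt "0 0 0 0 0 0" --pt "0 0 0 0 0 0" --pt "0 0 0 0 0 0"

```text
t: 33.48
eef_pos: [0.4513, 0.1071, 0.1822]
ee_rot: [-3.141, -0.0, 0.175]
force: [-1.8, -0.0, 6.2]
width: 0.0083
```

Call:
move_arm --pt "0 0 5 0 0 0" --pt "0 0 15 0 0 0" --pt "0 0 25 0 0 0" --pt "0 0 30 0 0 0" --pt "0 0 30 0 0 0"

```text
t: 33.9
eef_pos: [0.4508, 0.1067, 0.2879]
ee_rot: [3.141, 0.002, 0.174]
force: [0.5, 0.4, -0.8]
width: 0.0081
```

```bash
python3 look.py w13.png needle_center:.1 needle_handle:.1; python3 st.py; python3 - <<'E'
from h import *
s=arm.get_state();zz=s['eef_pos'][2]-.178+.002
for d in arm.masks_of('needle_center','wrist')[:2]:
    ys,xs=np.nonzero(d['pixels']);P=np.array([atz('wrist',(x,y),zz,s)[:2] for x,y in zip(xs[::3],ys[::3])]);c=P.mean(0);u=np.linalg.svd(P-c)[2][0]
    t=(P-c)@u;print(round(d['score'],2),len(xs),c.round(4),np.degrees(np.arctan2(u[1],u[0])).round(1),(c+u*t.min()).round(4),(c+u*t.max()).round(4))
E
```

```text
t 33.9 [ 0.66  0.13 -0.6  -0.   -0.85  1.09] [0.4508 0.1067 0.2879] [1.8e+02 1.0e-01 1.0e+01] w 0.0081 F [ 0.5  0.4 -0.8]
needle_center 0.6 [316. 274.] [0.4578 0.1077]
34.0 [0.4517 0.1073 0.2894] [-179.83   -0.26   10.01] 0.0083 [ 0.3 -0.2 -1.3] [-0.06  0.02 -0.01]
0.84 3692 [0.4656 0.11  ] -169.8 [0.5482 0.1248] [0.4087 0.0998]
```

Call:
move_arm --pt "1 -12 4 0 0 -2" --pt "2 -18 2 0 0 -3" --pt "2 -22 0 0 0 -3" --pt "2 -22 0 0 0 -3" --pt "2 -18 0 0 0 -2.9"

```text
t: 34.52
eef_pos: [0.4595, 0.0132, 0.2918]
ee_rot: [3.141, 0.003, -0.072]
force: [0.5, -0.1, -0.1]
width: 0.0081
```

Call:
move_arm --pt "1 -9 -5 0 0 0" --pt "0 0 -15 0 0 0" --pt "0 0 -10 0 0 0" --pt "0 0 0 0 0 0" --pt "0 0 0 0 0 0"

```text
t: 34.93
eef_pos: [0.4608, 0.0056, 0.2619]
ee_rot: [3.141, 0.003, -0.068]
force: [0.4, -0.1, 0.7]
width: 0.0081
```

```bash
python3 st.py; python3 look.py w14.png rack:.038 insert_handle:.085 needle_center:.085 bay:.012 stamp_a_center:.03
```

```text
34.9 [0.4608 0.0056 0.2619] [ 1.7995e+02  1.6000e-01 -3.9100e+00] 0.0081 [ 0.4 -0.1  0.7] [ 0.03 -0.07  0.03]
t 34.9333 [ 0.44  0.16 -0.64 -0.   -0.78  1.06] [0.4608 0.0056 0.2619] [180.    0.2  -3.9] w 0.0081 F [ 0.4 -0.1  0.7]
rack 0.9 [389. 203.] [ 0.4907 -0.0346]
insert_handle 0.88 [423.   8.] [ 0.5694 -0.0401]
needle_center 0.57 [318. 276.] [0.4711 0.0036]
```

View pics/w14.png

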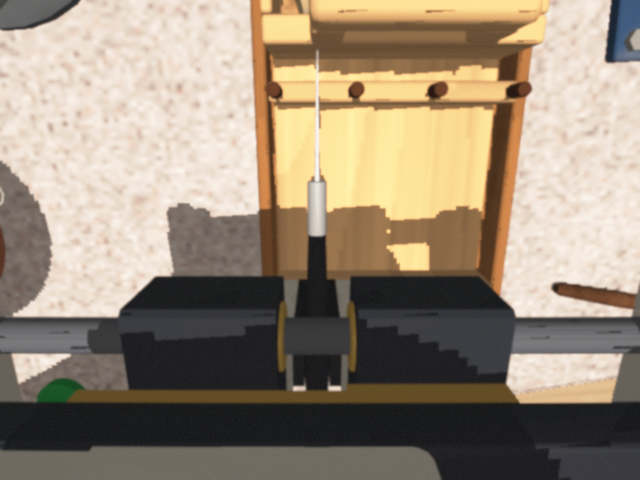

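The needle is aligned between the two left pegs (273 and 357 on the far rail, row 90). It lies in line with the rack, and its tip is short of the cross wall.

Call:
move_arm --pt "0 0 -12 0 0 0" --pt "0 0 -12 0 0 0" --pt "0 0 -8 0 0 0" --pt "0 0 -5 0 0 0" --pt "0 0 -3 0 0 0"

```text
t: 35.65
eef_pos: [0.4611, 0.006, 0.2225]
ee_rot: [-3.141, 0.001, -0.068]
force: [0.1, 0.1, -0.0]
width: 0.0084
```

Call:
move_arm --pt "0 0 -1 0 0 0" --pt "0 0 0 0 0 0" --pt "0 0 0 0 0 0" --pt "0 0 0 0 0 0" --pt "0 0 0 0 0 0"

```text
t: 36.07
eef_pos: [0.4613, 0.006, 0.2223]
ee_rot: [-3.141, -0.001, -0.068]
force: [-0.5, -0.6, -0.6]
width: 0.0082
```

```bash
python3 st.py
```

```text
36.1 [0.4613 0.006  0.2223] [-1.7994e+02 -3.0000e-02 -3.9000e+00] 0.0082 [-0.5 -0.6 -0.6] [-0.09 -0.02 -0.01]
```

Call:
move_arm --pt "0 0 -1 0 0 0" --pt "0 0 -1 0 0 0" --pt "0 0 0 0 0 0" --pt "0 0 0 0 0 0" --pt "0 0 0 0 0 0"

```text
t: 36.48
eef_pos: [0.4613, 0.006, 0.2201]
ee_rot: [-3.141, -0.0, -0.068]
force: [0.7, 0.2, 2.0]
width: 0.0083
```

Call:
move_arm --pt "0 0 0 0 0 0" --pt "0 0 0 0 0 0" --pt "0 0 0 0 0 0" --pt "0 0 0 0 0 0" --pt "0 0 0 0 0 0" --claw 195

```text
t: 36.9
eef_pos: [0.4611, 0.0059, 0.2199]
ee_rot: [-3.141, 0.0, -0.068]
force: [-0.1, -0.8, -0.3]
width: 0.0205
```

Call:
move_arm --pt "0 0 5 0 0 0" --pt "0 0 15 0 0 0" --pt "0 0 25 0 0 0" --pt "0 0 30 0 0 0" --pt "0 0 30 0 0 -4"

```text
t: 37.32
eef_pos: [0.4608, 0.0058, 0.3262]
ee_rot: [3.142, 0.001, -0.137]
force: [1.1, 0.7, -1.2]
width: 0.0206
```

Call:
move_arm --pt "-4 -10 25 0 0 -6" --pt "-4 -14 20 0 0 -6" --pt "-4 -14 15 0 0 -6" --pt "-4 -14 10 0 0 -6" --pt "-4 -14 5 0 0 -6" --claw 100

```text
t: 37.73
eef_pos: [0.4409, -0.0606, 0.4021]
ee_rot: [-3.139, -0.002, -0.666]
force: [0.1, -0.0, -0.7]
width: 0.0481
```

Call:
move_arm --pt "-4 -14 0 0 0 -6" --pt "-4 -14 0 0 0 -6" --pt "-4 -14 0 0 0 -6" --pt "-4 -14 0 0 0 -6" --pt "-4 -14 0 0 0 -6"

```text
t: 38.15
eef_pos: [0.4206, -0.1307, 0.4004]
ee_rot: [-3.141, 0.0, -1.19]
force: [-0.4, 0.4, 0.3]
width: 0.0531
```

Call:
move_arm --pt "-4 -14 0 0 0 -6" --pt "-4 -14 0 0 0 -6" --pt "-3 -12 0 0 0 -6" --pt "0 0 0 0 0 -6" --pt "0 0 0 0 0 -6"

```text
t: 38.57
eef_pos: [0.4096, -0.1707, 0.4003]
ee_rot: [-3.141, 0.0, -1.715]
force: [0.0, 0.5, 1.0]
width: 0.0536
```

Call:
move_arm --pt "0 0 0 0 0 0" --pt "0 0 0 0 0 0" --pt "0 0 0 0 0 0" --pt "0 0 0 0 0 0" --pt "0 0 0 0 0 0"

```text
t: 38.98
eef_pos: [0.4102, -0.1699, 0.4]
ee_rot: [-3.141, 0.0, -1.707]
force: [0.1, 0.2, -0.3]
width: 0.0531
```

```bash
cat > seg.py <<'E'
from h import *
import sys
n,t,z=sys.argv[1],sys.argv[2],float(sys.argv[3])
s=arm.get_state()
if n=='wrist': z=z if z<9 else s['eef_pos'][2]-.176
for d in arm.masks_of(t,n)[:2]:
    ys,xs=np.nonzero(d['pixels']);P=np.array([atz(n,(x,y),z,s)[:2] for x,y in zip(xs[::3],ys[::3])]);c=P.mean(0);u=np.linalg.svd(P-c)[2][0]
    q=(P-c)@u;print(t,round(d['score'],2),len(xs),'c',c.round(4),'ang',np.degrees(np.arctan2(u[1],u[0])).round(1),'ends',(c+u*q.min()).round(4),(c+u*q.max()).round(4),'L',np.ptp(q).round(4))
E
python3 look.py w15.png dark_loop_center:.005 dark_loop_handle:.005 scraper:.004; python3 seg.py wrist dark_loop_center .005; python3 -c "
from h import *
grab('top')"; python3 seg.py top needle_center .043; python3 seg.py top bowl_center .048; python3 seg.py top dark_loop_center .005
```

```text
t 38.9833 [ 0.05 -0.03 -0.48  0.   -1.12 -0.19] [ 0.4102 -0.1699  0.4   ] [-180.     0.   -97.8] w 0.0531 F [ 0.1  0.2 -0.3]
dark_loop_center 0.73 [317. 137.] [ 0.4008 -0.232 ]
dark_loop_handle 0.2 [252. 355.] [ 0.501  -0.0164]
scraper 0.78 [364. 319.] [ 0.3779 -0.0426]
dark_loop_center 0.92 1658 c [ 0.401 -0.224] ang 75.3 ends [ 0.3778 -0.3126] [ 0.4212 -0.1468] L 0.1713
needle_center 0.27 4188 c [ 0.5851 -0.0422] ang 176.2 ends [ 0.7094 -0.0505] [ 0.4535 -0.0333] L 0.2565
```

Call:
move_arm --pt "-2 -9 -20 0 0 -1.4" --pt "-2 -9 -30 0 0 -1.4" --pt "-1 -9 -38 0 0 -1.4" --pt "-1 -9 -38 0 0 -1.4" --pt "-1 -9 -32 0 0 -1.3"

```text
t: 39.85
eef_pos: [0.4025, -0.2153, 0.2402]
ee_rot: [-3.141, 0.0, -1.83]
force: [0.5, -0.7, 0.4]
width: 0.0535
```

Call:
move_arm --pt "0 0 -25 0 0 0" --pt "0 0 -18 0 0 0" --pt "0 0 -10 0 0 0" --pt "0 0 -5 0 0 0" --pt "0 0 -2 0 0 0"

```text
t: 40.27
eef_pos: [0.4031, -0.215, 0.1812]
ee_rot: [3.141, -0.0, -1.829]
force: [0.6, 0.2, 0.2]
width: 0.053
```

```bash
python3 st.py
```

```text
40.3 [ 0.4031 -0.215   0.1812] [ 1.7994e+02 -2.0000e-02 -1.0480e+02] 0.053 [0.6 0.2 0.2] [ 0.12 -0.11  0.08]
```

Call:
move_arm --pt "0 0 0 0 0 0" --pt "0 0 0 0 0 0" --pt "0 0 0 0 0 0" --pt "0 0 0 0 0 0" --pt "0 0 0 0 0 0" --claw 255

```text
t: 40.68
eef_pos: [0.4034, -0.215, 0.1826]
ee_rot: [-3.14, 0.0, -1.829]
force: [-0.3, -1.4, 0.7]
width: 0.0251
```

Call:
move_arm --pt "0 0 0 0 0 0" --pt "0 0 0 0 0 0" --pt "0 0 0 0 0 0" --pt "0 0 0 0 0 0" --pt "0 0 0 0 0 0"

```text
t: 41.1
eef_pos: [0.4033, -0.215, 0.1822]
ee_rot: [-3.141, 0.0, -1.829]
force: [-1.2, 0.4, 6.2]
width: 0.0136
```

Call:
move_arm --pt "0 0 5 0 0 0" --pt "0 0 15 0 0 0" --pt "0 0 25 0 0 0" --pt "0 0 35 0 0 0" --pt "0 0 35 0 0 0"

```text
t: 41.52
eef_pos: [0.4025, -0.215, 0.2979]
ee_rot: [3.14, -0.0, -1.829]
force: [1.7, 0.7, 0.1]
width: 0.0137
```

```bash
python3 look.py w16.png; python3 st.py; python3 seg.py wrist dark_loop_center 99
```

```text
t 41.5167 [-0.06  0.1  -0.6  -0.   -0.87 -0.2 ] [ 0.4025 -0.215   0.2979] [ 179.9   -0.  -104.8] w 0.0137 F [1.7 0.7 0.1]
41.6 [ 0.4049 -0.2156  0.305 ] [-1.7949e+02 -2.0000e-02 -1.0471e+02] 0.014 [ 3.1 -1.3  6.4] [-0.17 -0.73 -0.  ]
dark_loop_center 0.73 5952 c [ 0.3971 -0.2495] ang 75.7 ends [ 0.3808 -0.3134] [ 0.4166 -0.1731] L 0.1448
```

Call:
move_arm --pt "0 4 15 0 0 6" --pt "3 10 20 0 0 7" --pt "3 10 15 0 0 7" --pt "3 10 5 0 0 7" --pt "4 10 0 0 0 7"

```text
t: 42.03
eef_pos: [0.4163, -0.1707, 0.3536]
ee_rot: [-3.138, -0.001, -1.23]
force: [1.4, 0.3, -0.8]
width: 0.0141
```

Call:
move_arm --pt "4 10 0 0 0 7" --pt "4 10 0 0 0 7" --pt "4 10 0 0 0 7" --pt "4 10 0 0 0 7" --pt "4 10 0 0 0 7"

```text
t: 42.45
eef_pos: [0.4361, -0.1205, 0.3519]
ee_rot: [-3.141, 0.0, -0.619]
force: [0.6, 0.4, -0.5]
width: 0.0141
```

Call:
move_arm --pt "4 10 0 0 0 7" --pt "4 10 0 0 0 7" --pt "4 10 0 0 0 7" --pt "3 11 0 0 0 7" --pt "3 11 0 0 0 4"

```text
t: 42.87
eef_pos: [0.4541, -0.0685, 0.3518]
ee_rot: [-3.141, 0.001, -0.06]
force: [0.8, 0.3, -0.1]
width: 0.0138
```

Call:
move_arm --pt "0 0 -20 0 0 0" --pt "0 0 -25 0 0 0" --pt "0 0 -25 0 0 0" --pt "0 0 -15 0 0 0" --pt "0 0 0 0 0 0"

```text
t: 43.28
eef_pos: [0.4526, -0.0693, 0.264]
ee_rot: [3.141, 0.006, -0.067]
force: [-0.8, -0.5, -0.4]
width: 0.0138
```

```bash
python3 look.py w17.png rack:.038 insert_handle:.085; python3 st.py; python3 seg.py wrist dark_loop_center 99; python3 seg.py wrist needle_center .043
```

```text
t 43.2833 [ 0.28  0.15 -0.64 -0.   -0.79  1.23] [ 0.4526 -0.0693  0.264 ] [180.    0.3  -3.8] w 0.0138 F [-0.8 -0.5 -0.4]
rack 0.93 [246. 193.] [ 0.4917 -0.0358]
43.4 [ 0.4546 -0.069   0.2677] [-1.7997e+02 -3.0000e-02 -3.7900e+00] 0.0137 [-0.3  0.3  0.6] [-0.08 -0.1  -0.01]
dark_loop_center 0.58 5993 c [ 0.4875 -0.0714] ang 176.3 ends [ 0.5537 -0.0756] [ 0.4096 -0.0664] L 0.1443
needle_center 0.56 2212 c [0.4889 0.0056] ang 175.5 ends [0.5426 0.0014] [0.4526 0.0084] L 0.0902Traceback (most recent call last):
  File "seg.py", line 7, in <module>
    ys,xs=np.nonzero(d['pixels']);P=np.array([atz(n,(x,y),z,s)[:2] for x,y in zip(xs[::3],ys[::3])]);c=P.mean(0);u=np.linalg.svd(P-c)[2][0]
                                              ~~~^^^^^^^^^^^^^
  File "h.py", line 19, in atz
    o,d=ray(n,uv,s);return o+d*(z-o[2])/d[2]
        ~~~^^^^^^^^
  File "h.py", line 15, in ray
    c,T=camT(n,s);K=np.array(c['intrinsics'])
        ~~~~^^^^^
  File "h.py", line 9, in camT
    c=arm.calibration(n)
ValueError: time passes only in moves, steps and waits
```

Call:
move_arm --pt "0 0 -12 0 0 0" --pt "0 0 -12 0 0 0" --pt "0 0 -10 0 0 0" --pt "0 0 -6 0 0 0" --pt "0 0 -3 0 0 0"

```text
t: 43.95
eef_pos: [0.4543, -0.069, 0.2241]
ee_rot: [-3.141, -0.0, -0.066]
force: [-0.8, -0.3, -0.6]
width: 0.0137
```

Call:
move_arm --pt "0 0 -1 0 0 0" --pt "0 0 0 0 0 0" --pt "0 0 0 0 0 0" --pt "0 0 0 0 0 0" --pt "0 0 0 0 0 0"

```text
t: 44.37
eef_pos: [0.4543, -0.069, 0.2234]
ee_rot: [-3.141, -0.001, -0.066]
force: [-0.0, -0.7, 0.1]
width: 0.0139
```

Call:
move_arm --pt "0 0 -1 0 0 0" --pt "0 0 -1 0 0 0" --pt "0 0 0 0 0 0" --pt "0 0 0 0 0 0" --pt "0 0 0 0 0 0"

```text
t: 44.78
eef_pos: [0.4542, -0.069, 0.2209]
ee_rot: [-3.141, 0.0, -0.066]
force: [-0.3, -0.1, 0.2]
width: 0.0139
```

```bash
python3 st.py
```

```text
44.8 [ 0.4542 -0.069   0.2209] [-1.7997e+02  1.0000e-02 -3.8000e+00] 0.0139 [-0.3 -0.1  0.2] [-0.01 -0.04  0.01]
```

Call:
move_arm --pt "0 0 -0.6 0 0 0" --pt "0 0 0 0 0 0" --pt "0 0 0 0 0 0" --pt "0 0 0 0 0 0" --pt "0 0 0 0 0 0"

```text
t: 45.2
eef_pos: [0.4542, -0.069, 0.2204]
ee_rot: [-3.141, 0.0, -0.066]
force: [1.0, -0.0, -0.7]
width: 0.0136
```

Call:
move_arm --pt "0 0 0 0 0 0" --pt "0 0 0 0 0 0" --pt "0 0 0 0 0 0" --pt "0 0 0 0 0 0" --pt "0 0 0 0 0 0" --claw 175

```text
t: 45.62
eef_pos: [0.4542, -0.069, 0.2204]
ee_rot: [-3.141, 0.0, -0.066]
force: [-0.1, 0.0, 0.2]
width: 0.0275
```

Call:
move_arm --pt "0 0 5 0 0 0" --pt "0 0 15 0 0 0" --pt "0 0 25 0 0 0" --pt "0 0 30 0 0 0" --pt "0 0 30 0 0 0"

```text
t: 46.03
eef_pos: [0.4537, -0.0691, 0.3266]
ee_rot: [-3.141, 0.001, -0.066]
force: [2.5, 0.5, -0.2]
width: 0.0275
```

Call:
move_arm --pt "-8 5 30 0 0 0" --pt "-8 5 25 0 0 0" --pt "-5 5 20 0 0 0" --pt "0 5 5 0 0 0" --pt "0 0 0 0 0 0"

```text
t: 46.45
eef_pos: [0.4332, -0.0485, 0.4075]
ee_rot: [-3.139, -0.004, -0.066]
force: [1.1, 0.8, -1.0]
width: 0.0276
```

Call:
move_arm --pt "0 0 0 0 0 0" --pt "0 0 0 0 0 0" --pt "0 0 0 0 0 0" --pt "0 0 0 0 0 0" --pt "0 0 0 0 0 0"

```text
t: 46.87
eef_pos: [0.4332, -0.0492, 0.4046]
ee_rot: [-3.142, 0.002, -0.067]
force: [-0.0, -0.1, -0.7]
width: 0.0274
```

```bash
cat > seg2.py <<'E'
from h import *
import sys
n=sys.argv[1]; s,im=grab(n); c,T=camT(n,s);K=np.array(c['intrinsics']);k=np.array([c['k1'],0,0,0.])
C=np.array([.570,-.039]);a=np.radians(-3.85);ex=np.array([np.cos(a),np.sin(a)]);ey=np.array([-ex[1],ex[0]])
print(s['eef_pos'].round(4))
for a in sys.argv[2:]:
    t,z=a.split(':');z=float(z)
    for d in arm.masks_of(t,n)[:3]:
        ys,xs=np.nonzero(d['pixels']);uv=np.stack([xs,ys],1)[::2].astype(float)[:,None]
        p=cv2.undistortPoints(uv,K,k)[:,0];D=np.c_[p[:,0],-p[:,1],-np.ones(len(p))]@T[:3,:3].T
        P=(T[:3,3]+D*((z-T[2,3])/D[:,2])[:,None])[:,:2]; m=P.mean(0);u=np.linalg.svd(P-m,full_matrices=False)[2][0];q=(P-m)@u
        e=np.array([m+u*q.min(),m+u*q.max()])
        L=lambda v:(1e3*np.c_[(v-C)@ex,(v-C)@ey]).round(0).tolist()
        print(t,round(d['score'],2),len(xs),'caddy-frame mm: mid',L(m[None]),'ends',L(e),'px',np.round(d['xy']))
E
python3 seg2.py wrist needle_center:.043 dark_loop_center:.043; python3 seg2.py top bowl_center:.04 stamp_a_center:.03 needle_center:.043 dark_loop_center:.043
```

```text
[ 0.4332 -0.0492  0.4046]
needle_center 0.92 1497 caddy-frame mm: mid [[-125.0, 37.0]] ends [[-56.0, 37.0], [-188.0, 37.0]] px [250. 200.]
dark_loop_center 0.9 1704 caddy-frame mm: mid [[-112.0, -38.0]] ends [[-16.0, -36.0], [-185.0, -39.0]] px [338. 186.]
dark_loop_center 0.67 25898 caddy-frame mm: mid [[-46.0, -2.0]] ends [[31.0, -5.0], [-136.0, 1.0]] px [294.  98.]
dark_loop_center 0.37 5176 caddy-frame mm: mid [[-75.0, -7.0]] ends [[-91.0, 73.0], [-59.0, -85.0]] px [363. 142.]
[ 0.4332 -0.0491  0.405 ]
bowl_center 0.86 1663 caddy-frame mm: mid [[-102.0, 268.0]] ends [[-51.0, 236.0], [-152.0, 301.0]] px [238. 263.]
stamp_a_center 0.71 148 caddy-frame mm: mid [[-193.0, 360.0]] ends [[-190.0, 341.0], [-196.0, 378.0]] px [205. 296.]
stamp_a_center 0.63 151 caddy-frame mm: mid [[-104.0, 377.0]] ends [[-101.0, 399.0], [-105.0, 357.0]] px [197. 264.]
needle_center 0.47 28 caddy-frame mm: mid [[-72.0, 37.0]] ends [[-61.0, 36.0], [-82.0, 38.0]] px [324. 259.]
dark_loop_center 0.72 3445 caddy-frame mm: mid [[38.0, 2.0]] ends [[147.0, -12.0], [-95.0, 19.0]] px [341. 216.]
```

Call:
move_arm --pt "25 0 0 0 0 0" --pt "30 2 0 0 0 0" --pt "30 2 0 0 0 0" --pt "30 2 0 0 0 0" --pt "30 2 0 0 0 0"

```text
t: 47.68
eef_pos: [0.5796, -0.041, 0.4053]
ee_rot: [-3.141, 0.0, -0.066]
force: [0.1, 0.0, 0.1]
width: 0.0273
```

Call:
move_arm --pt "0 0 0 0 0 0" --pt "0 0 0 0 0 0" --pt "0 0 0 0 0 0" --pt "0 0 0 0 0 0" --pt "0 0 0 0 0 0"

```text
t: 48.1
eef_pos: [0.5774, -0.0411, 0.4059]
ee_rot: [-3.141, -0.001, -0.066]
force: [0.1, -0.3, -0.5]
width: 0.0275
```

```bash
python3 look.py w18.png bay:.012 insert_handle:.085 rack:.038 stamp_a_center:.03 ; python3 seg2.py wrist stamp_a_center:.03; python3 seg2.py top bowl_center:.04
```

```text
t 48.1 [ 0.27  0.2  -0.2  -0.   -1.17  1.24] [ 0.5774 -0.0411  0.4059] [-179.9   -0.    -3.8] w 0.0275 F [ 0.1 -0.3 -0.5]
bay 0.96 [312. 138.] [ 0.6387 -0.0412]
insert_handle 0.72 [316. 236.] [ 0.5663 -0.0398]
rack 0.92 [316. 296.] [ 0.4935 -0.0355]
stamp_a_center 0.7 [296. 184.] [ 0.6002 -0.0241]
stamp_a_center 0.51 [282. 394.] [0.3819 0.0081]
stamp_a_center 0.16 [315. 297.] [ 0.4895 -0.0337]
[ 0.5778 -0.041   0.4058]
stamp_a_center 0.86 1768 caddy-frame mm: mid [[29.0, 19.0]] ends [[39.0, -12.0], [20.0, 48.0]] px [293. 184.]
stamp_a_center 0.23 872 caddy-frame mm: mid [[-172.0, -1.0]] ends [[-170.0, -35.0], [-174.0, 33.0]] px [316. 380.]
[ 0.578  -0.041   0.4056]
```

Call:
move_arm --pt "-12 18 0 0 0 0" --pt "-20 30 0 0 0 0" --pt "-20 30 0 0 0 0" --pt "-20 30 0 0 0 0" --pt "-20 30 0 0 0 0"

```text
t: 48.97
eef_pos: [0.4851, 0.0979, 0.4053]
ee_rot: [-3.141, 0.0, -0.067]
force: [0.6, 1.5, -0.2]
width: 0.0273
```

Call:
move_arm --pt "-20 30 0 0 0 0" --pt "-20 30 0 0 0 0" --pt "-20 30 0 0 0 0" --pt "-5 10 0 0 0 0" --pt "0 0 0 0 0 0"

```text
t: 49.38
eef_pos: [0.42, 0.199, 0.4058]
ee_rot: [-3.14, -0.001, -0.063]
force: [0.6, 0.3, -0.0]
width: 0.0275
```

Call:
move_arm --pt "0 0 0 0 0 0" --pt "0 0 0 0 0 0" --pt "0 0 0 0 0 0" --pt "0 0 0 0 0 0" --pt "0 0 0 0 0 0"

```text
t: 49.8
eef_pos: [0.4216, 0.1963, 0.4052]
ee_rot: [-3.141, 0.0, -0.068]
force: [-0.8, -0.1, -0.8]
width: 0.0273
```

```bash
python3 look.py w19.png bowl_center:.024 stamp_a_center:.04; python3 - <<'E'
from h import *
s=arm.get_state()
d=arm.masks_of('bowl_center','wrist')[0];ys,xs=np.nonzero(d['pixels'])
x0,x1,y0,y1=xs.min(),xs.max(),ys.min(),ys.max();cy=ys[xs==x0].mean();cy1=ys[xs==x1].mean();cx=xs[ys==y0].mean();cx1=xs[ys==y1].mean()
print(d['score'],x0,x1,y0,y1)
for p in((x0,cy),(x1,cy1),(cx,y0),(cx1,y1)):print(atz('wrist',p,.048,s)[:2].round(4))
grab('top')
for t,z in {'bay':.012,'rack':.038,'insert_handle':.085,'scraper':.004,'slip_pot_center':.05}.items():
    for d in arm.spot_point(t,'top')[:1]:print(t,round(d['score'],2),np.round(d['xy']),atz('top',d['xy'],z).round(3)[:2])
E
python3 seg2.py top needle_center:.043 dark_loop_center:.043 bowl_center:.04
```

```text
t 49.8 [ 0.86  0.01 -0.43 -0.   -1.14  0.64] [0.4216 0.1963 0.4052] [-180.     0.    -3.9] w 0.0273 F [-0.8 -0.1 -0.8]
bowl_center 0.62 [266. 138.] [0.4858 0.2363]
stamp_a_center 0.97 [324. 273.] [0.3612 0.1929]
stamp_a_center 0.95 [137. 137.] [0.494  0.3431]
stamp_a_center 0.68 [173. 238.] [0.4038 0.327 ]
0.89 193 338 61 211
[0.4983 0.2927]
[0.4815 0.1746]
[0.5447 0.2311]
[0.4246 0.2382]
bay 0.88 [343. 211.] [ 0.634 -0.04 ]
rack 0.83 [340. 260.] [ 0.501 -0.034]
insert_handle 0.6 [342. 232.] [ 0.57  -0.037]
scraper 0.53 [343. 303.] [ 0.388 -0.04 ]
slip_pot_center 0.85 [427. 182.] [ 0.703 -0.257]
[0.4212 0.197  0.4054]
needle_center 0.52 165 caddy-frame mm: mid [[-128.0, 38.0]] ends [[-61.0, 36.0], [-183.0, 39.0]] px [325. 285.]
dark_loop_center 0.6 146 caddy-frame mm: mid [[-119.0, -38.0]] ends [[-51.0, -37.0], [-180.0, -39.0]] px [356. 280.]
bowl_center 0.86 1235 caddy-frame mm: mid [[-87.0, 265.0]] ends [[-79.0, 325.0], [-95.0, 206.0]] px [238. 260.]
bowl_center 0.65 4345 caddy-frame mm: mid [[8.0, -2.0]] ends [[143.0, -3.0], [-137.0, -0.0]] px [340. 232.]
```

Every check is consistent: the bowl's rim is round and level, the tools are on the rack and the bystanders are unmoved. Handing in.

```bash
python3 -c "
from station import arm
print(arm.job_done())"
```

```text
the job is handed in; nothing more can be done
None
```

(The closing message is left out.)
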